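# Hang, pin and stock a reagent shelf

## Task

Hang the blue shelf on the dark slotted stand by hooking its two steel tabs into the upright slots, and push it down until it snaps fully home; then push one red-handled lock pin all the way in through each side. Only when the shelf is pinned on both sides, stand every brown jar with a yellow label upright on it; leave the white jar, weights, beaker, mortar and tall bottle where they are.

Things in the scene. Friction and masses are not known exactly. Their poses are not given: they have to be found in the camera images.
- stand: Dark steel stand fixed to the bench, 280 mm wide, 160 high: two slotted uprights, a crossbar up to z 40. Origin on the bench midway between them, in the plane of their front faces (plates 5 thick, x 0 to 5, |y| 100 to 140); x to the back (shelf hangs on the -x side), y along the row, z up. With the shelf home: deck top z 80, point shelf_grip at x -46, y 0, z 103 to 105 (the shelf may droop 2 degrees at its front).
- slot_l (a point): Middle of the lower edge of the left (+y) upright's slot (12 mm wide, 44 high, through the 5 mm plate), at y 115, z 102 of the stand, in its front face. Axes as the stand's. The shelf's tab neck rests here when home.
- slot_r (a point): Middle of the lower edge of the right (-y) upright's slot (12 mm wide, 44 high, through the 5 mm plate), at y -115, z 102 of the stand, in its front face. Axes as the stand's. The shelf's tab neck rests here when home.
- hole_l (a point): Mouth of the left (+y) pin hole: 12 mm square, along y, in the outer face of a cheek in front of the upright (cheek x -55 to 0, |y| 128 to 140, z 45 to 108 of the stand). At x -31, y 140, z 65 of the stand. Axes as the stand's. The pin goes in from outside, level.
- hole_r (a point): Mouth of the right (-y) pin hole: 12 mm square, along y, in the outer face of a cheek in front of the upright (cheek x -55 to 0, |y| 128 to 140, z 45 to 108 of the stand). At x -31, y -140, z 65 of the stand. Axes as the stand's. The pin goes in from outside, level.
- nose_l (a point): Round tip of the left brass spring nose, 10 mm dia, on the inside of the cheek, at x -31, y 118, z 96.5 of the stand (right one mirrors it). The shelf's side rib comes to rest on it about 11 mm above home and snaps under it when the shelf is pushed down: some 5 to 15 N for both noses, beyond the shelf's own weight.
- shelf_grip (a point): Centre of the black grip rib of the loose blue shelf (0.4 to 0.5 kg), which stands level on the bench. x towards its tabs, as the stand's x when hung. Rib 80 long (x), 14 thick (y), 50 tall: grip it from above across y. From this point, mm: deck top z -25 (x -55 to 45, y +-113, 4 thick), front lip 10 tall, end plates |y| 113 to 117, z -55 to -13, at the back (x 0 to 45) up to z 20.
- tab_l (a point): Underside of the left (+y) tab's neck where it leaves the shelf's back edge: 45, 115, -3 mm from shelf_grip; meets the slot point when home. Tab 8 wide; neck 12 tall, 13.6 long; its end (last 7 mm) hangs 16 mm lower as a lip. It enters the slot going +x with the shelf 25 mm above home (7 mm leeway up or down), then goes down behind the plate.
- tab_r (a point): Underside of the right (-y) tab's neck where it leaves the shelf's back edge: 45, -115, -3 mm from shelf_grip; meets the slot point when home. Tab 8 wide; neck 12 tall, 13.6 long; its end (last 7 mm) hangs 16 mm lower as a lip. It enters the slot going +x with the shelf 25 mm above home (7 mm leeway up or down), then goes down behind the plate.
- shelf_hole (a point): Left pin hole of the shelf, 12 mm square through the 4 mm end plate, 15, 115, -40 mm from shelf_grip; the right one mirrors it (y -115). They line up with the cheeks' holes when the shelf is home. On the outside of each end plate a steel rib runs along x at 17 mm below shelf_grip, reaching out to |y| 121. The grip rib parts the deck in two bays 106 mm wide.
- pin1_handle (a point): Centre of a lock pin's red handle (36 long, 16 wide, 22 tall; the 70 g pin lies level on it, this point 11 mm up). x along the shaft: 8 mm stem from x 18, collar 16 mm dia at x 43 to 48, 8 mm pin with round end at x 90. Either pin fits either side. Fully in, the collar meets the cheek: this point is then 48 mm outside the hole's mouth. A let-go pin may droop some degrees.
- pin2_handle (a point): Centre of a lock pin's red handle (36 long, 16 wide, 22 tall; the 70 g pin lies level on it, this point 11 mm up). x along the shaft: 8 mm stem from x 18, collar 16 mm dia at x 43 to 48, 8 mm pin with round end at x 90. Either pin fits either side. Fully in, the collar meets the cheek: this point is then 48 mm outside the hole's mouth. A let-go pin may droop some degrees.
- pin1_tip (a point): Round tip of the same pin, 90 mm from the handle's centre.
- pin2_tip (a point): Round tip of the same pin, 90 mm from the handle's centre.
- jar1_center (a point): Centre (34 mm up) of a brown jar with a yellow label: body 44 mm dia, 50 tall, black cap 36 mm dia, 68 high in all, 80 to 170 g, standing on the bench; may be absent. It must stand on the shelf's deck.
- jar2_center (a point): Centre (34 mm up) of a brown jar with a yellow label: body 44 mm dia, 50 tall, black cap 36 mm dia, 68 high in all, 80 to 170 g, standing on the bench; may be absent. It must stand on the shelf's deck.
- jar3_center (a point): Centre (34 mm up) of a brown jar with a yellow label: body 44 mm dia, 50 tall, black cap 36 mm dia, 68 high in all, 80 to 170 g, standing on the bench; may be absent. It must stand on the shelf's deck.
- jar4_center (a point): Centre (34 mm up) of a brown jar with a yellow label: body 44 mm dia, 50 tall, black cap 36 mm dia, 68 high in all, 80 to 170 g, standing on the bench; may be absent. It must stand on the shelf's deck.
- white_jar_center (a point): Centre (34 mm up) of a white jar with a blue cap, same size as the brown ones, among them: not to be moved.
- weight_big: Brass weight, 38 mm dia, 56 mm tall, origin at its foot; leave alone.
- weight_small: Brass weight, 26 mm dia, 38 mm tall, origin at its foot; leave alone.
- beaker: Glass beaker, 70 mm dia, 90 mm tall, origin at its foot; leave alone.
- mortar: White bowl, 100 mm dia, 55 mm tall, origin at its foot; leave alone.
- brown_bottle: Tall brown bottle, 60 mm dia, 130 mm tall, white label, origin at its foot; leave alone.
There are look-alikes about, which are no part of the job. What is shaped like the part that bears pin1_handle but green or turquoise is not meant.

How it is judged:
By the outcome, as a careful person would: the job done as asked, in the order asked, and still so for the second after the job is handed in, with the robot touching nothing.
Of jar1, jar2, jar3, jar4 only 2 to 4 are there at a start; the rules pass over those that are not, and their reading is None.
At some moment in a run one of pin1, pin2 may be knocked a few centimetres aside while the robot is not near it.
It also fails if it takes over 210 s, if anything falls off the work surface, if the arm or the gripper's body presses on something with over 40 N, if the wrist force passes 120 N, or if a joint passes its speed limit or range.

## Robot

A 6-joint arm with a two-finger parallel gripper is mounted at the origin on the work surface. World frame = base frame: x ahead of the robot, y to its left, z up, the work surface at z = 0. Lengths are in mm, angles in rad, forces in N, time in s.
With the tool pointing down it reaches from about 350 to 725 mm from the base axis. Payload 6 kg.
Tool frame: the origin (TCP) lies at the very end of the fingers, on their centre line; the grasp point (between the pads) lies 19 mm behind it; z points along the fingers, y is the line along which they close (so a half turn about z gives the same grasp; the last joint's range is limited). The gripper opens to 85 mm and grips with 20 to 120 N. Pads are 22 mm wide; open, the fingers measure 114 mm over their backs; the gripper's body (76 mm by 85 mm) begins 54 mm behind the grasp point. The pads swing forward as they close: fully open they stand 13 mm farther back than shut.
Start: joints at [-0.904, 0.04, 0.085, 0, -1.615, -0.334], TCP at [196.023, -567.053, 231.261] pointing down, gripper open.
Joint ranges: [-2.56, 2.56], [-1.29, 2.01], [-1.08, 1.49], [-3.29, 1.98], [-2.81, -0.18], [-2.99, 2.99]. Speed limits (rad/s): [2.57, 2.57, 3.01, 3.14, 3.14, 3.14].

## Interface

Orientations are given as [roll, pitch, yaw] about the fixed x, y, z axes, in that order (R = Rz(yaw) Ry(pitch) Rx(roll)).
In Python, from rig import env gives the robot as it stands.
- The arm moves only by the tool send_rows, never from a script. Its argument "commands" is a list that holds one entry, the list of rows, each a list of 7 numbers: the turn, a rotation vector about the tool's x, y, z normalised to -1 to 1, where 1 is 90 degrees, then the shift along the tool's x, y, z normalised to -1 to 1, where 1 is 200 mm, then the closure, from -1 (fully open) to 1 (shut). A call has 1 to 5 rows; each row is the pose to reach, as a shift and turn from the pose commanded when the call began, along the tool's axes at that moment; what a row does not reach only later rows make up. A row lasts 1/8 s, in which the tool goes at most 62.5 mm and 10.7 degrees, less where a joint would pass 70% of its speed; a pose out of reach is approached as far as the arm can. A call with a number of a shift or a turn outside -1 to 1 is refused whole. A call with a gripper value outside its range is refused whole. The fingers move at their own pace and stop on an object; "grip_force" is the grip in N (left out, the last holds). Time passes only in rows, so rows that repeat a pose let the fingers close. It gives the time, the measured TCP pose, the force, the opening and the grip force at its end, in the units of the state.
- env.read_state(): the state, without advancing time (a new reading comes with each control period).
- env.capture(name): name is "scene" or "top" or "wrist"; returns a dict with "img" (420x560x3 uint8, red, green, blue), "mtx" (3x3 intrinsics, pixels), "rvec" (rotation vector, rad) and "tvec" (3), from world to camera coordinates, as OpenCV has them. Camera axes: x right, y down, z forward; pixel columns grow to the right and rows downward; lengths in mm; the calibration is good to about 2 mm. The wrist camera is an equidistant fisheye: a pixel r from the principal point sees the ray r / f radians off the axis. A picture is of the moment at which its call begins. There is no depth.
- env.job_done(): hands the job in; it is judged then, once.
The state is a dict: "time_s": time; "q": joint angles; "qvel": joint speeds; "effort": joint torques, N m; "tcp_pos": TCP position; "tool_rot": TCP orientation; "ft_force": force on the tool from outside, world axes, zero at the start; "moment": the same for the moment, N m; "finger_gap": opening from 0.0 (shut) to 1.0 (fully open); "gripper_force": force on a finger pad.
Only numpy, scipy, OpenCV 4.12 (cv2) and the standard library are available. Lean on these libraries where they do the work, as an engineer would, in place of code of your own. Each camera call takes 0.05 s, during which the arm holds its last target. There are 200 camera calls.

## Working session

There is one attempt and no reset: what is moved stays moved. The work goes in short steps, Python scripts to look and compute and a tool call to move; the robot and the scene stay as the last step left them, time stands still between calls to the robot, and variables do not carry over. Pictures are saved under pics/ and viewed, at most 15 in all, crops included, and the job is handed in when it is done.

Besides the shell and the picture viewer there is one more tool, called after "Request:" in YAML: its name, and indented under it one key for each argument. send_rows: Moves the arm, as the interface text tells. Scaled input: -1 to 1 covers 200 mm each way for a shift and 90 degrees each way for a turn. Its arguments: {"type":"object","properties":{"commands":{"type":"array"},"grip_force":{"type":"number"}},"required":["commands"]}

```bash
ls; mkdir -p pics
cat > h.py <<'E'
import numpy as np, cv2
from scipy.spatial.transform import Rotation as R
from rig import env
def cap(n,f=None):
    c=env.capture(n)
    if f: cv2.imwrite('pics/'+f,c['img'][:,:,::-1])
    return c
E
python3 - <<'E'
from h import *
import pickle
d={}
for n in ['scene','top','wrist']:
    d[n]=cap(n,n+'0.png'); print(n,d[n]['mtx'].tolist(),d[n]['rvec'],d[n]['tvec'])
pickle.dump(d,open('d0.pkl','wb'))
print(env.read_state())
E
```

```text
pics
scene [[434.47645016095794, 0.0, 269.58195115950576], [0.0, 434.47645016095794, 215.56377093686064], [0.0, 0.0, 1.0]] [ 1.6735131   1.6487235  -0.80597467] [ -16.26149046 -217.45980302 1574.39620485]
top [[383.23100330257796, 0.0, 276.18964027561833], [0.0, 383.23100330257796, 209.48857116168682], [0.0, 0.0, 1.0]] [ 2.16413563 -2.10714574  0.14765797] [  20.62045147  483.77079313 1055.09713255]
wrist [[325.19226210127806, 0.0, 280.7526222086336], [0.0, 325.19226210127806, 203.04483379351947], [0.0, 0.0, 1.0]] [-1.71330624 -2.40283749 -0.3552979 ] [599.9223058  -37.73278183 378.75079936]
{'time_s': 0.15, 'q': array([-9.04289189e-01,  4.06798844e-02,  8.40831741e-02, -3.18527713e-04,
       -1.61550022e+00, -3.33698719e-01]), 'qvel': array([-0.00106457, -0.00250883,  0.0025608 ,  0.00290815, -0.00020882,
        0.00022653]), 'effort': array([-2.70748744e-03, -3.68617666e+01,  3.47691464e+01,  6.93630159e+00,
       -4.46379083e-03, -3.33192631e-06]), 'tcp_pos': array([ 195.99701631, -566.83168103,  230.53199731]), 'tool_rot': array([ 3.14025956e+00, -1.25325302e-04, -2.80877012e+00]), 'ft_force': array([-0.90605882,  1.1089179 ,  0.30716831]), 'moment': array([-0.01562789, -0.06116942,  0.00921536]), 'gripper_force': 0.0, 'finger_gap': 0.9999923857301232}
```

View pics/top0.png

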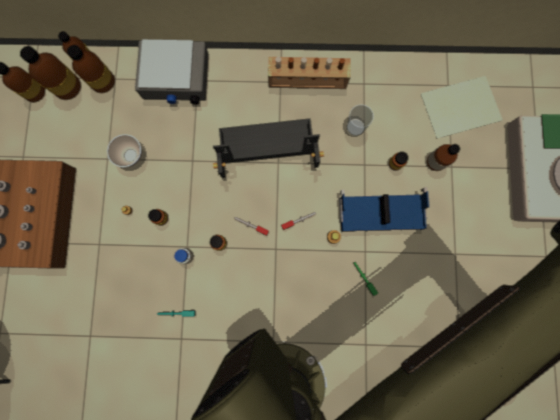

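View pics/scene0.png

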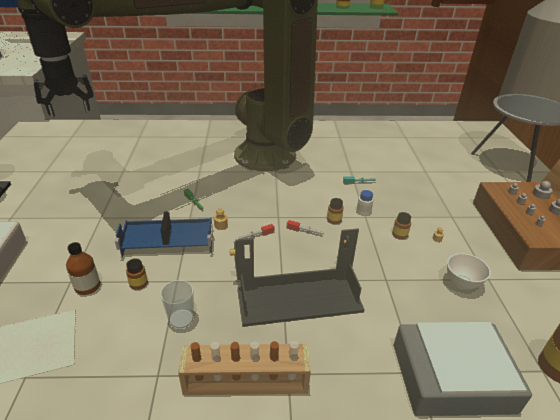

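```bash
cat >> h.py <<'E'
def ray(c,uv):
    uv=np.atleast_2d(np.array(uv,float)); K=c['mtx']; Rm=cv2.Rodrigues(c['rvec'])[0]; o=-Rm.T@np.ravel(c['tvec'])
    p=(uv-[K[0,2],K[1,2]])/K[0,0]
    if c.get('fish'):
        r=np.linalg.norm(p,axis=1); s=np.where(r>1e-9,np.sin(r)/np.maximum(r,1e-9),1); d=np.c_[p*s[:,None],np.cos(r)]
    else: d=np.c_[p,np.ones(len(p))]
    return o,d@Rm
def onz(c,uv,z):
    o,d=ray(c,uv); return o+d*((z-o[2])/d[:,2])[:,None]
def proj(c,P):
    P=np.atleast_2d(np.array(P,float)); Rm=cv2.Rodrigues(c['rvec'])[0]; q=P@Rm.T+np.ravel(c['tvec']); K=c['mtx']
    if c.get('fish'):
        t=np.arctan2(np.hypot(q[:,0],q[:,1]),q[:,2]); s=t/np.hypot(q[:,0],q[:,1])
        return q[:,:2]*s[:,None]*K[0,0]+[K[0,2],K[1,2]]
    return q[:,:2]/q[:,2:]*K[0,0]+[K[0,2],K[1,2]]
def wrist(f=None):
    c=cap('wrist',f); c['fish']=True; return c
def tri(c1,u1,c2,u2):
    A=[];b=[]
    for c,u in((c1,u1),(c2,u2)):
        o,d=ray(c,u); d=d[0]/np.linalg.norm(d[0]); M=np.eye(3)-np.outer(d,d); A.append(M); b.append(M@o)
    x,_,_,_=np.linalg.lstsq(np.vstack(A),np.hstack(b),rcond=None)
    return x, np.linalg.norm(np.vstack(A)@x-np.hstack(b))
def blobs(img,lo,hi,amin=8):
    m=cv2.inRange(cv2.cvtColor(img,cv2.COLOR_RGB2HSV),np.array(lo),np.array(hi))
    n,l,s,ce=cv2.connectedComponentsWithStats(m)
    return [(ce[i].round(1).tolist(),s[i].tolist(),l==i) for i in range(1,n) if s[i][4]>=amin]
E
python3 - <<'E'
from h import *
import pickle
d=pickle.load(open('d0.pkl','rb')); t=d['top'];s=d['scene']
for nm,c in(('top',t),('scene',s)):
    print(nm)
    for k,lo,hi in(('red',(0,170,110),(6,255,255)),('red2',(174,170,110),(180,255,255)),('blue',(105,120,40),(125,255,255))):
        print(k,[(b[0],b[1][:5]) for b in blobs(c['img'],lo,hi,12)])
im=t['img'][105:255,200:440,::-1]
cv2.imwrite('pics/a.png',cv2.resize(im,None,fx=3.3,fy=3.3,interpolation=cv2.INTER_CUBIC))
im=s['img'][180:330,100:380,::-1]
cv2.imwrite('pics/b.png',cv2.resize(im,None,fx=2.8,fy=2.8,interpolation=cv2.INTER_CUBIC))
E
```

```text
top
red [([287.3, 224.8], [283, 222, 10, 7, 40]), ([261.9, 230.2], [257, 227, 11, 7, 38])]
red2 []
blue [([171.0, 98.1], [167, 94, 9, 9, 66]), ([382.6, 213.1], [342, 195, 83, 36, 2394]), ([180.7, 255.3], [175, 250, 12, 12, 106])]
scene
red [([293.3, 223.0], [288, 221, 11, 5, 27]), ([267.0, 227.0], [262, 225, 11, 5, 29])]
red2 []
blue [([8.8, 3.1], [0, 0, 18, 7, 97]), ([366.7, 192.5], [362, 191, 10, 5, 21]), ([134.2, 237.4], [122, 225, 28, 23, 315])]
```

View pics/a.png

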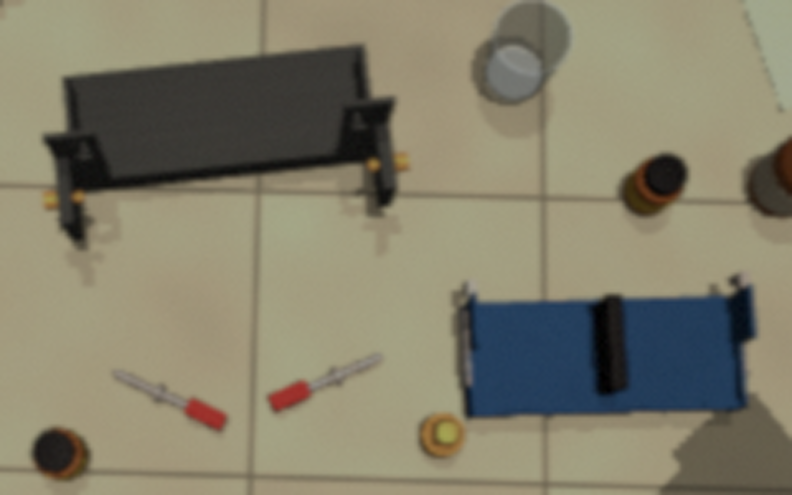

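View pics/b.png

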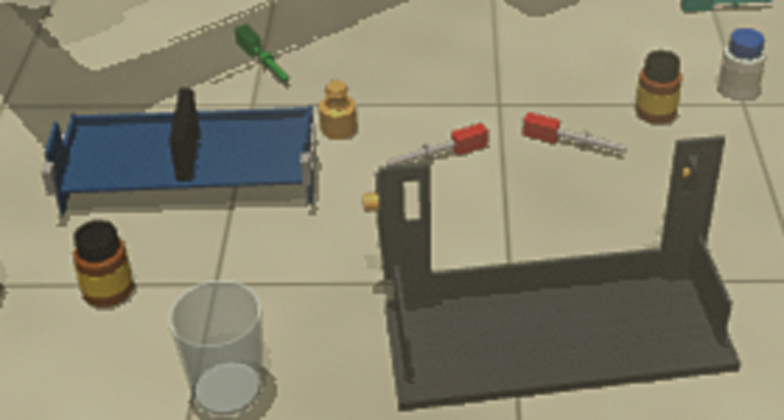

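Run:
```python
from h import *
import pickle
d=pickle.load(open('d0.pkl','rb')); t=d['top'];s=d['scene']
T=lambda u,v:[(u+.5)/3.3-.5+200,(v+.5)/3.3-.5+105]
S=lambda u,v:[(u+.5)/2.8-.5+100,(v+.5)/2.8-.5+180]
def P(n,uv,z): print(n,onz(t,T(*uv),z)[0].round(1))
P('standL outer',(45,137),160);P('standR outer',(394,100),160)
P('noseL out',(45,199),96.5);P('noseR out',(408,161),96.5);P('noseL in',(84,197),96.5);P('noseR in',(367,164),96.5)
P('rib back',(612,296),80);P('rib front',(609,392),80)
P('deck BL',(472,303),30);P('deck FL',(470,416),35);P('deck FR',(743,408),35);P('deck BR',(740,298),30)
for n,u,z in(('h1',[261.9,230.2],18),('h2',[287.3,224.8],18)):print(n,onz(t,u,z)[0].round(1))
P('tip1',(115,373),11);P('tip2',(380,357),11)
print('tri h1',tri(t,[261.9,230.2],s,[293.3,223]),'h2',tri(t,[287.3,224.8],s,[267,227]))
for n,u,z in(('jar',[158,215],68),('jar',[218,241],68),('jar',T(667,173),68),('white',[181,254],68),('big',T(446,433),56),('small',[126,210],38)):print(n,onz(t,u,z)[0].round(1))
for n,u in(('jar rs base',S(103,300)),('jar mid base',S(658,115)),('jar far base',[402,234]),('beaker',S(228,390))):print(n,onz(s,u,0)[0].round(1))
```

```text
standL outer [626.3 199.4 160. ]
standR outer [663.  -74.4 160. ]
noseL out [593.2 208.7  96.5]
noseR out [633.2 -92.6  96.5]
noseL in [595.7 176.3  96.5]
noseR in [629.8 -58.6  96.5]
rib back [ 526.2 -264.8   80. ]
rib front [ 445.8 -261.1   80. ]
deck BL [ 526.9 -156.6   30. ]
deck FL [ 427.5 -154.2   35. ]
deck FR [ 440.5 -387.    35. ]
deck BR [ 537.3 -389.2   30. ]
h1 [424.6  73.3  18. ]
h2 [442.2   0.6  18. ]
tip1 [459.8 154.7  11. ]
tip2 [480.1 -78.7  11. ]
tri h1 (array([424.2991513 ,  73.29689468,  21.55035595]), np.float64(0.29607625024984213)) h2 (array([ 4.41770811e+02, -1.56797019e-01,  2.12857793e+01]), np.float64(1.1264580733992176))
jar [454.4 360.2  68. ]
jar [386.9 189.9  68. ]
jar [ 636.7 -316.4   68. ]
white [348.8 289.2  68. ]
big [ 410.6 -130.9   56. ]
small [470.4 462.9  38. ]
jar rs base [ 645.7 -320.1    0. ]
jar mid base [386.6 198.3   0. ]
jar far base [448.3 380.4   0. ]
beaker [ 745.1 -198.7    0. ]
```

```bash
cat >> h.py <<'E'
def go(p,th,Rt=None):
    """target TCP p, th = heading deg (tool y along the th-rotated world y, pointing down)"""
    s=env.read_state(); R0=R.from_euler('xyz',s['tool_rot']); Rt=Rt or R.from_euler('xyz',[np.pi,0,np.pi+np.radians(th)])
    rv=(R0.inv()*Rt).as_rotvec()/(np.pi/2); sh=R0.inv().apply(np.array(p)-s['tcp_pos'])/200
    print('ROW',rv.round(4).tolist(),sh.round(4).tolist(),'q',s['q'].round(2),'t',s['time_s'])
E
python3 -c "
from h import *
go([470,-265,215],2.9)"
```

```text
ROW [0.0008, -0.0002, 0.1797] [-1.7879, 0.9786, 0.0787] q [-0.9   0.04  0.08 -0.   -1.62 -0.33] t 0.15
```

Request:
send_rows:
  commands:
    - [[0,0,0.18,-0.9,0.49,0.04,-1],[0,0,0.18,-0.9,0.49,0.04,-1],[0,0,0.18,-0.9,0.49,0.04,-1],[0,0,0.18,-0.9,0.49,0.04,-1]]
  grip_force: 60

```text
time_s: 0.65
tcp_pos: [335.8, -413.3, 223.0]
tool_rot: [3.141, 0.0, -3.089]
ft_force: [-0.1, -1.3, -0.4]
finger_gap: 0.999
gripper_force: 0.0
```

```bash
python3 -c "
from h import *
go([470,-265,215],2.9)"
```

```text
ROW [0.0004, 0.0002, 0.0016] [-0.7093, 0.7047, 0.0405] q [-0.51 -0.14 -0.1  -0.   -1.61 -1.01] t 0.65
```

Request:
send_rows:
  commands:
    - [[0,0,0,-0.71,0.705,0.04,-1],[0,0,0,-0.71,0.705,0.04,-1],[0,0,0,-0.71,0.705,0.04,-1],[0,0,0,-0.71,0.705,0.04,-1],[0,0,0,-0.71,0.705,0.04,-1]]

```text
time_s: 1.27
tcp_pos: [469.1, -267.2, 214.9]
tool_rot: [3.141, -0.001, -3.09]
ft_force: [-0.3, -0.7, -0.2]
finger_gap: 1.001
gripper_force: 0.0
```

Run:
```python
from h import *
import pickle
w=wrist('w1.png'); pickle.dump(w,open('w1.pkl','wb'));print(env.read_state()['tcp_pos'])
# predicted shelf points
print(proj(w,[[486,-265,80],[526,-265,80],[446,-265,80]]).round(0).tolist())
```

```text
[ 468.56289509 -268.01955514  215.17441469]
[[283.0, 211.0], [281.0, 251.0], [285.0, 167.0]]
```

View pics/w1.png

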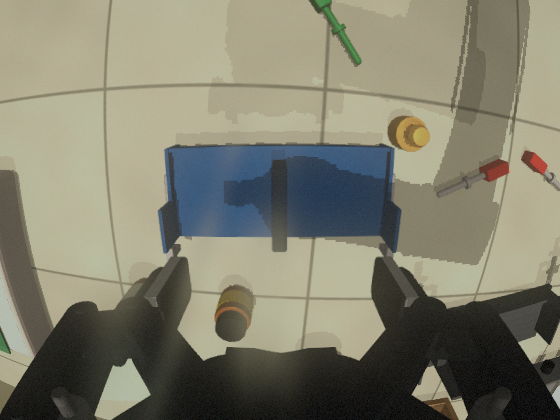

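Run:
```python
from h import *
import pickle
w=pickle.load(open('w1.pkl','rb')); im=w['img']
g=im.max(axis=2)
for y in (165,175,200,225,240,246): print(y,g[y,266:294].tolist())
print(g[150:170,279].tolist()); print(g[240:260,279].tolist())
# deck corners
P=lambda n,uv,z:print(n,onz(w,uv,z)[0].round(1))
for v in(160,200,235): print(v,im[v,160:182].tolist()[::2])
```

```text
165 [125, 124, 124, 125, 126, 102, 69, 53, 54, 53, 56, 53, 58, 56, 57, 56, 55, 57, 56, 58, 70, 87, 90, 89, 87, 89, 89, 83]
175 [88, 88, 85, 91, 88, 65, 57, 60, 55, 60, 57, 58, 58, 59, 56, 57, 54, 57, 61, 56, 51, 80, 89, 85, 90, 88, 85, 86]
200 [90, 94, 89, 90, 86, 71, 62, 58, 64, 68, 61, 61, 63, 62, 61, 57, 62, 61, 59, 59, 63, 81, 88, 88, 88, 87, 85, 85]
225 [115, 100, 96, 97, 96, 88, 86, 80, 84, 82, 83, 83, 82, 81, 83, 82, 85, 78, 78, 75, 78, 86, 92, 93, 92, 87, 90, 93]
240 [176, 176, 176, 174, 175, 158, 118, 98, 100, 98, 103, 99, 98, 98, 99, 98, 96, 100, 94, 90, 97, 166, 180, 179, 179, 179, 181, 181]
246 [179, 177, 178, 178, 177, 160, 124, 105, 102, 104, 106, 103, 104, 103, 103, 103, 102, 103, 98, 98, 101, 168, 180, 180, 181, 181, 180, 181]
[113, 117, 116, 115, 116, 113, 115, 114, 114, 105, 57, 61, 54, 57, 58, 56, 56, 55, 56, 58]
[98, 97, 101, 101, 101, 103, 103, 107, 105, 107, 110, 115, 172, 179, 178, 178, 178, 179, 179, 180]
160 [[183, 177, 150], [185, 179, 153], [169, 167, 148], [78, 99, 124], [73, 86, 104], [64, 68, 68], [64, 69, 78], [76, 100, 130], [72, 99, 127], [75, 100, 127], [73, 97, 127]]
200 [[182, 175, 148], [182, 175, 149], [184, 178, 151], [157, 151, 136], [102, 108, 116], [61, 78, 102], [62, 67, 78], [57, 59, 64], [60, 70, 88], [60, 75, 95], [65, 93, 124]]
235 [[161, 160, 145], [74, 94, 119], [67, 79, 91], [61, 63, 62], [63, 66, 65], [60, 63, 61], [62, 63, 65], [55, 59, 58], [59, 61, 63], [60, 65, 66], [58, 66, 73]]
```

Run:
```python
from h import *
import pickle
w=pickle.load(open('w1.pkl','rb'))
P=lambda n,uv,z:print(n,onz(w,uv,z)[0].round(1))
P('front',(279.2,159.5),80);P('back',(279.2,251.5),80);P('L',(271.5,200),80);P('R',(286.7,200),80)
P('tabR',(176,247),65);P('tabL',(384,248),65)
P('plateR back',(160,250),75);P('plateL back',(399,250),75)
P('noseish red h',(496,170),18);P('tip',(437,195),11)
```

```text
front [ 440.  -270.6   80. ]
back [ 526.7 -266.3   80. ]
L [ 476.7 -275.6   80. ]
R [ 476.  -262.1   80. ]
tabR [ 536.  -371.7   65. ]
tabL [ 526.2 -159.    65. ]
plateR back [ 536.  -385.9   75. ]
plateL back [ 523.6 -146.2   75. ]
noseish red h [441.2  -1.1  18. ]
tip [480.2 -79.8  11. ]
```

```bash
python3 -c "
from h import *
go([484,-268.5,42],2.9)"
```

```text
ROW [-0.0, -0.0004, -0.0002] [-0.0775, -0.0063, 0.8658] q [-0.15 -0.12 -0.1   0.   -1.59 -1.37] t 1.325
```

Request:
send_rows:
  commands:
    - [[0,0,0,-0.0775,-0.006,0.3,-1],[0,0,0,-0.0775,-0.006,0.6,-1],[0,0,0,-0.0775,-0.006,0.866,-1],[0,0,0,-0.0775,-0.006,0.866,-1],[0,0,0,-0.0775,-0.006,0.866,0]]

```text
time_s: 1.95
tcp_pos: [485.3, -269.7, 45.1]
tool_rot: [-3.139, 0.003, -3.092]
ft_force: [-0.4, 0.1, 1.0]
finger_gap: 0.82
gripper_force: 0.0
```

Request:
send_rows:
  commands:
    - [[0,0,0,0,0,0,1],[0,0,0,0,0,0,1],[0,0,0,0,0,0,1],[0,0,0,0,0,0,1],[0,0,0,0,0,0,1]]

```text
time_s: 2.58
tcp_pos: [485.0, -268.2, 43.2]
tool_rot: [-3.141, 0.001, -3.091]
ft_force: [-0.8, -0.2, 5.8]
finger_gap: 0.157
gripper_force: 59.6
```

```bash
python3 -c "
from h import *
s=env.read_state();print(s['tcp_pos'],s['tool_rot'],s['ft_force'],s['finger_gap'],s['gripper_force'])
go([480,-200,230],8)"
```

```text
[ 485.01423876 -268.22278849   43.16495598] [-3.14096843e+00  1.33303473e-03 -3.09125047e+00] [-0.79015948 -0.19486258  5.82508919] 0.15728936405700075 59.63495671749115
ROW [-0.0004, 0.0008, -0.0568] [0.0066, 0.3414, -0.9344] q [-0.14 -0.02 -0.32  0.   -1.27 -1.38] t 2.575
```

Request:
send_rows:
  commands:
    - [[0,0,0,0,0,-0.3,1],[0,0,0,0,0,-0.6,1],[0,0,0,0,0.2,-0.6,1],[0,0,-0.02,-0.04,0.5,-0.6,1],[0,0,-0.03,-0.06,0.78,-0.6,1]]

```text
time_s: 3.2
tcp_pos: [487.7, -109.8, 160.3]
tool_rot: [3.14, -0.003, -3.044]
ft_force: [0.8, 0.9, -4.1]
finger_gap: 0.153
gripper_force: 59.8
```

```bash
python3 -c "
from h import *
go([505,44,160],8)"
```

```text
ROW [0.0009, -0.0016, -0.0271] [-0.1606, 0.757, 0.0023] q [ 0.18 -0.23 -0.29 -0.   -1.51 -1.65] t 3.2
```

Request:
send_rows:
  commands:
    - [[0,0,-0.015,-0.08,0.25,0,1],[0,0,-0.027,-0.16,0.5,0,1],[0,0,-0.027,-0.16,0.76,0,1],[0,0,-0.027,-0.16,0.76,0,1],[0,0,-0.027,-0.16,0.76,0,1]]

```text
time_s: 3.82
tcp_pos: [505.1, 42.7, 160.9]
tool_rot: [-3.141, -0.002, -3.001]
ft_force: [1.0, -0.7, -4.5]
finger_gap: 0.157
gripper_force: 60.2
```

Run:
```python
from h import *
import pickle
d={'wrist':wrist(),'top':cap('top'),'scene':cap('scene')}
d['st']=env.read_state(); pickle.dump(d,open('d1.pkl','wb'))
print(d['st']['tcp_pos'],d['st']['tool_rot'],d['st']['ft_force'])
A=d['wrist']['img'][:,:,::-1]
a=cv2.resize(A[150:360,80:480],None,fx=2,fy=2,interpolation=cv2.INTER_CUBIC)
cv2.imwrite('pics/c.png',a)
s=d['scene']['img'][180:330,180:400,::-1]; cv2.imwrite('pics/e.png',cv2.resize(s,None,fx=3.5,fy=3.5,interpolation=cv2.INTER_CUBIC))
```

```text
[505.56177517  41.7127778  161.65405281] [-3.14154999e+00 -8.78468073e-04 -3.00351770e+00] [ 0.92433231 -0.27093296 -3.89263426]
```

View pics/c.png

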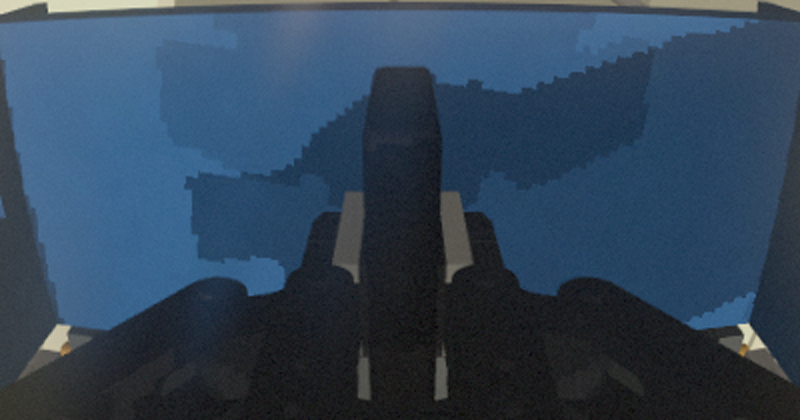

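View pics/e.png

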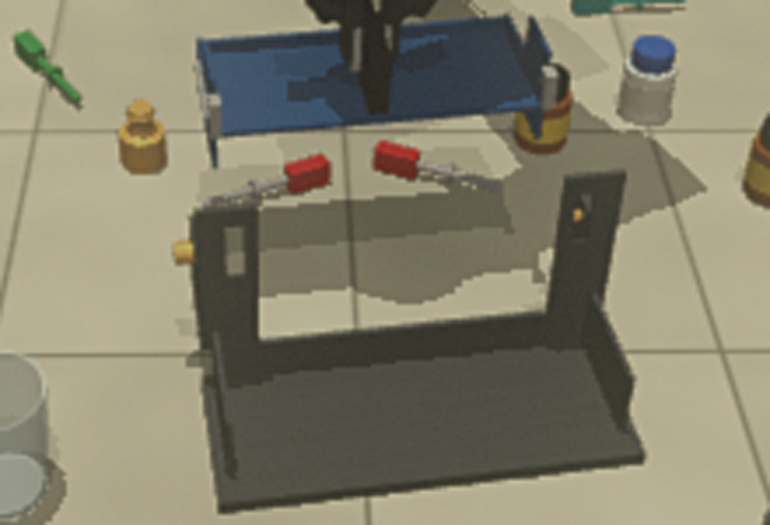

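Run:
```python
from h import *
import pickle
d=pickle.load(open('d1.pkl','rb'));s=d['scene'];t=d['top']
S=lambda u,v:[(u+.5)/3.5-.5+180,(v+.5)/3.5-.5+180]
st=d['st']
def stand(o,th,p): return np.array([o[0],o[1],0])+R.from_euler('z',th,degrees=True).apply(p)
for o,th in(((643,63),8),):
    for n,p,ob in(('Rout',(5,-140,160),(191,213)),('Rin',(5,-100,160),(257,209)),('Lin',(5,100,160),(565,178)),('Lout',(5,140,160),(626,172)),
       ('slotR BR',(5,-121,102),(0,0)),('slotR TL',(5,-109,146),(0,0)),('slotL',(5,109,102),(0,0)),('slotL',(5,121,146),(0,0))):
        q=proj(s,stand(o,th,p))[0]; print(n,(((q+.5-[180,180])*3.5)-.5).round(1),ob)
        if ob[0]: print('   on z160',R.from_euler('z',-th,degrees=True).apply(onz(s,S(*ob),160)[0]-[o[0],o[1],0]).round(1))
# shelf held
tc=st['tcp_pos']; th=np.degrees(st['tool_rot'][2])+180; print('tool heading',th)
for n,p in(('tabRtop in',(45,-111,9)),('tabR end',(58.6,-115,9)),('tabLtop',(45,111,9)),('tabLend',(58.6,115,9)),('plate L top back',(45,113,20)),('plateR top back',(45,-117,20)),('deck front R',(-55,-113,-15)),('deck front L',(-55,113,-15)),('ribback',(40,0,-25))):
    q=proj(s,tc+[0,0,12]+R.from_euler('z',th,degrees=True).apply(p))[0];print(n,(((q+.5-[180,180])*3.5)-.5).round(0))
im=t['img'];
a=cv2.resize(im[105:255,180:340,::-1],None,fx=4.5,fy=4,interpolation=cv2.INTER_CUBIC); cv2.imwrite('pics/f.png',a)
```

```text
Rout [195.2 218.1] (191, 213)
   on z160 [  -0.3 -142.1  160. ]
Rin [259.1 212.1] (257, 209)
   on z160 [   1.8 -100.9  160. ]
Lin [568.1 183. ] (565, 178)
   on z160 [ -0.2  99.5 160. ]
Lout [627.8 177.3] (626, 172)
   on z160 [ -0.4 140.6 160. ]
slotR BR [227.6 283.8] (0, 0)
slotR TL [245.1 230.4] (0, 0)
slotL [571.1 249.2] (0, 0)
slotL [596.8 196.7] (0, 0)
tool heading 7.911112132467821
tabRtop in [220.  92.]
tabR end [216. 105.]
tabLtop [542.  66.]
tabLend [554.  77.]
plate L top back [547.  52.]
plateR top back [210.  79.]
deck front R [203.  40.]
deck front L [504.  16.]
ribback [380. 115.]
```

Request:
send_rows:
  commands:
    - [[0,0,0,0,0.0075,0.1,1],[0,0,0,0,0.0075,0.223,1],[0,0,0,-0.15,0.0075,0.223,1],[0,0,0,-0.295,0.0075,0.223,1],[0,0,0,-0.295,0.0075,0.223,1]]

```text
time_s: 4.6
tcp_pos: [564.2, 51.8, 114.8]
tool_rot: [-3.141, -0.003, -3.004]
ft_force: [0.2, -0.2, -4.1]
finger_gap: 0.158
gripper_force: 60.3
```

```bash
cat >> h.py <<'E'
def rel():
    s=env.read_state(); p=R.from_euler('z',-8,degrees=True).apply(s['tcp_pos']-[643,62.5,0]); print('stand-rel',p.round(1),'head',(np.degrees(s['tool_rot'])).round(1),'F',s['ft_force'].round(1),'M',s['moment'].round(2),'t',s['time_s'],'gap',s['finger_gap'])
E
python3 - <<'E'
from h import *
rel()
s=cap('scene');t=cap('top')
a=cv2.resize(s['img'][190:290,200:380,::-1],None,fx=4,fy=4,interpolation=cv2.INTER_CUBIC)
cv2.imwrite('pics/g.png',a)
E
```

```text
stand-rel [-79.5   0.3 114.8] head [-180.    -0.2 -172.1] F [ 0.2 -0.2 -4.1] M [-0.04  0.1  -0.01] t 4.6 gap 0.15827594554700622
```

View pics/g.png

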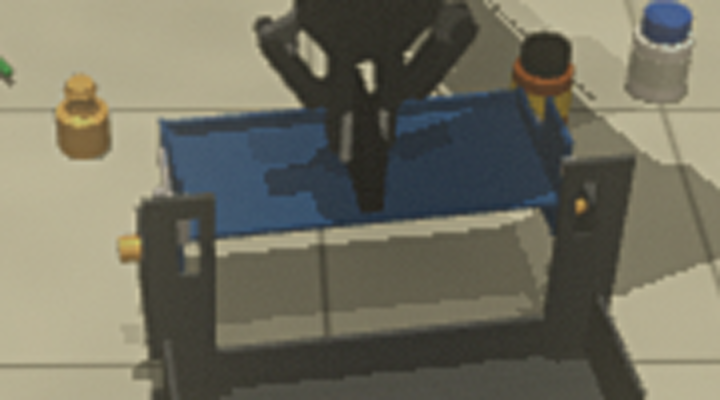

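Request:
send_rows:
  commands:
    - [[0,0,0,0,0,-0.012,1],[0,0,0,-0.05,0,-0.012,1],[0,0,0,-0.1,0,-0.012,1],[0,0,0,-0.13,0,-0.012,1],[0,0,0,-0.13,0,-0.012,1]]

```text
time_s: 5.32
tcp_pos: [589.9, 56.0, 119.4]
tool_rot: [-3.142, -0.001, -3.002]
ft_force: [0.2, -0.4, -4.2]
finger_gap: 0.155
gripper_force: 60.2
```

Run:
```python
from h import *
rel()
```

```text
stand-rel [-53.5   1.  119.4] head [-180.   -0. -172.] F [ 0.2 -0.4 -4.2] M [-0.02 -0.02  0.01] t 5.325 gap 0.15462003128657092
```

Request:
send_rows:
  commands:
    - [[0,0,0,-0.02,-0.003,0.01,1],[0,0,0,-0.035,-0.003,0.01,1],[0,0,0,-0.04,-0.003,0.01,1],[0,0,0,-0.04,-0.003,0.01,1]]

```text
time_s: 5.82
tcp_pos: [594.8, 56.0, 117.5]
tool_rot: [-3.141, -0.007, -3.003]
ft_force: [-15.2, 0.0, 2.0]
finger_gap: 0.158
gripper_force: 61.3
```

Run:
```python
from h import *
rel()
```

```text
stand-rel [-48.6   0.3 117.5] head [-180.    -0.4 -172. ] F [-15.2   0.    2. ] M [ 0.13  4.66 -0.36] t 5.825 gap 0.1584269926907203
```

Request:
send_rows:
  commands:
    - [[0,0,0,0.015,0,0,1],[0,0,0,0.015,0,0.025,1],[0,0,0,0.015,0,0.05,1],[0,0,0,0.015,0,0.05,1]]

```text
time_s: 6.32
tcp_pos: [594.7, 56.0, 108.1]
tool_rot: [-3.141, -0.0, -3.002]
ft_force: [-3.4, 0.1, -0.9]
finger_gap: 0.155
gripper_force: 60.8
```

Run:
```python
from h import *
rel()
```

```text
stand-rel [-48.7   0.3 108.1] head [-180.   -0. -172.] F [-3.4  0.1 -0.9] M [-0.25  1.24 -0.37] t 6.325 gap 0.15493953880925518
```

Request:
send_rows:
  commands:
    - [[0,0,0,0.003,0,0.015,1],[0,0,0,0.003,0,0.03,1],[0,0,0,0.003,0,0.03,1]]

```text
time_s: 6.7
tcp_pos: [594.8, 55.7, 106.7]
tool_rot: [-3.14, 0.003, -3.001]
ft_force: [-12.9, 3.2, 17.2]
finger_gap: 0.156
gripper_force: 63.0
```

Run:
```python
from h import *
rel()
```

```text
stand-rel [-48.7  -0.  106.7] head [-179.9    0.2 -171.9] F [-12.9   3.2  17.2] M [-0.38  4.28 -0.47] t 6.7 gap 0.1557773178672443
```

Request:
send_rows:
  commands:
    - [[0,0,0,0.01,0,-0.04,1],[0,0,0,0.01,0,-0.075,1],[0,0,0.006,0.01,0,-0.075,1],[0,0,0.006,-0.008,0,-0.075,1],[0,0,0.006,-0.008,0,-0.075,1]]

```text
time_s: 7.32
tcp_pos: [594.8, 56.0, 116.0]
tool_rot: [-3.141, -0.004, -3.011]
ft_force: [-5.9, 0.4, -2.4]
finger_gap: 0.155
gripper_force: 60.6
```

Run:
```python
from h import *
rel()
```

```text
stand-rel [-48.7   0.3 116. ] head [-180.    -0.2 -172.5] F [-5.9  0.4 -2.4] M [0.06 1.6  0.25] t 7.325 gap 0.1553091666739739
```

Run:
```python
from h import *
import pickle
d=pickle.load(open('d1.pkl','rb'));w=wrist();s=cap('scene');t=cap('top')
pickle.dump({'wrist':w,'scene':s,'top':t},open('d2.pkl','wb'))
A=d['wrist']['img'];B=w['img']
for x in(130,200,270,350,420): print(x,A[145:166,x,2].tolist(),B[145:166,x,2].tolist())
a=np.hstack([A[140:330,70:270],B[140:330,70:270]])[:,:,::-1]
a=cv2.resize(B[140:350,70:490,::-1],None,fx=1.2,fy=1.2,interpolation=cv2.INTER_CUBIC)
b=cv2.resize(s['img'][200:280,215:365,::-1],(504,268),interpolation=cv2.INTER_CUBIC)
cv2.imwrite('pics/i.png',np.vstack([a,b]))
```

```text
130 [186, 188, 188, 187, 188, 187, 189, 188, 188, 182, 109, 87, 88, 107, 146, 151, 150, 152, 151, 147, 150] [185, 186, 186, 184, 186, 187, 184, 185, 185, 180, 141, 82, 93, 86, 136, 150, 152, 148, 148, 149, 150]
200 [116, 115, 117, 117, 113, 115, 117, 94, 84, 84, 85, 113, 135, 135, 136, 135, 135, 134, 136, 136, 137] [114, 116, 116, 114, 117, 116, 114, 99, 85, 81, 84, 113, 138, 136, 135, 137, 135, 134, 138, 135, 137]
270 [116, 116, 113, 119, 118, 114, 83, 86, 78, 86, 125, 139, 139, 139, 138, 138, 140, 136, 137, 136, 138] [116, 116, 116, 117, 113, 114, 86, 86, 85, 87, 128, 139, 140, 139, 138, 139, 140, 138, 139, 138, 138]
350 [112, 113, 110, 110, 112, 111, 103, 76, 78, 82, 93, 127, 137, 135, 137, 135, 136, 135, 137, 133, 134] [111, 111, 109, 111, 109, 110, 98, 78, 80, 77, 102, 135, 135, 135, 136, 137, 137, 137, 137, 134, 135]
420 [129, 127, 128, 126, 127, 130, 127, 128, 121, 86, 75, 81, 78, 146, 144, 146, 147, 146, 144, 145, 146] [114, 114, 114, 114, 114, 112, 112, 114, 95, 82, 84, 82, 118, 146, 146, 146, 148, 146, 147, 147, 144]
```

View pics/i.png

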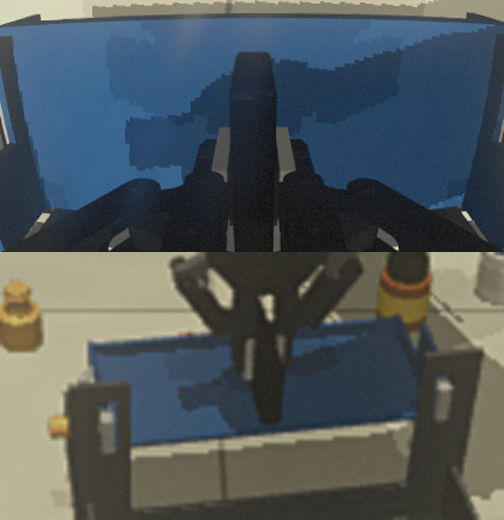

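Request:
send_rows:
  commands:
    - [[0,0,-0.003,0.008,0,0.02,1],[0,0,-0.003,0.008,0,0.035,1],[0,0,-0.003,0.008,0,0.05,1],[0,0,-0.003,0.008,0,0.06,1],[0,0,-0.003,0.008,0,0.06,1]]
  grip_force: 110

```text
time_s: 8.1
tcp_pos: [594.7, 55.8, 107.3]
tool_rot: [-3.14, 0.002, -3.006]
ft_force: [-4.0, 2.3, 6.8]
finger_gap: 0.151
gripper_force: 108.2
```

Run:
```python
from h import *
rel()
```

```text
stand-rel [-4.870e+01  1.000e-01  1.073e+02] head [-1.799e+02  1.000e-01 -1.722e+02] F [-4.   2.3  6.8] M [-0.31  1.48 -0.03] t 8.1 gap 0.15148067199582974
```

Request:
send_rows:
  commands:
    - [[0,0,0,0.008,0.005,0,1],[0,0,0,0.016,0.005,0,1],[0,0,0,0.016,0.005,0,1]]

```text
time_s: 8.48
tcp_pos: [592.7, 56.8, 107.0]
tool_rot: [3.141, 0.006, -3.007]
ft_force: [4.4, -0.1, 6.3]
finger_gap: 0.153
gripper_force: 108.6
```

Run:
```python
from h import *
rel()
```

```text
stand-rel [-50.6   1.3 107. ] head [ 180.     0.3 -172.3] F [ 4.4 -0.1  6.3] M [-0.21 -1.82 -0.01] t 8.475 gap 0.15265061146877842
```

Request:
send_rows:
  commands:
    - [[0,0,0,0,0,-0.02,1],[0,0,0,-0.014,0,-0.02,1],[0,0,0,-0.014,0,-0.02,1]]

```text
time_s: 8.85
tcp_pos: [593.1, 57.0, 108.0]
tool_rot: [3.141, -0.002, -3.007]
ft_force: [0.2, 0.5, -1.8]
finger_gap: 0.146
gripper_force: 108.8
```

Run:
```python
from h import *
rel()
```

```text
stand-rel [-50.2   1.5 108. ] head [ 1.800e+02 -1.000e-01 -1.723e+02] F [ 0.2  0.5 -1.8] M [ 0.07 -0.28 -0.04] t 8.85 gap 0.14612414336800877
```

Request:
send_rows:
  commands:
    - [[0,0,0,0,0,0.012,1],[0,0,0,0,0,0.02,1],[0,0,0,0,0,0.025,1],[0,0,0,0,0,0.025,1]]

```text
time_s: 9.35
tcp_pos: [594.0, 56.7, 106.6]
tool_rot: [-3.141, 0.002, -3.006]
ft_force: [-4.1, -0.7, 11.8]
finger_gap: 0.147
gripper_force: 110.4
```

Run:
```python
from h import *
rel()
```

```text
stand-rel [-49.3   1.  106.6] head [-1.800e+02  1.000e-01 -1.723e+02] F [-4.1 -0.7 11.8] M [-0.19  1.17 -0.16] t 9.35 gap 0.14675131087469184
```

Run:
```python
from h import *
import pickle
d=pickle.load(open('d1.pkl','rb'));w=d['wrist'];tc=d['st']['tcp_pos'];Rz=R.from_euler('z',np.degrees(d['st']['tool_rot'][2])+180,degrees=True)
for off in((0,0,12,0),(2,0,12,0),(0,0,12,2),(0,0,9,0)):
    P=np.array([(-55,0,-15),(-55,0,-25),(-40,0,-25),(-40,0,25),(-55,-117,-15),(-55,117,-15),(45,113,-25),(45,-113,-25)],float)
    P=R.from_euler('y',-off[3],degrees=True).apply(P)
    q=proj(w,tc+Rz.apply(P+off[:3])); print(off,q.round(1).tolist())
im=w['img'].astype(int).sum(2)
print(im[150:260:2,280].tolist())
```

```text
(0, 0, 12, 0) [[279.5, 150.2], [279.6, 147.5], [279.6, 178.1], [278.9, 209.4], [59.9, 158.2], [500.2, 158.8], [453.9, 310.1], [105.8, 309.2]]
(2, 0, 12, 0) [[279.5, 154.6], [279.6, 151.6], [279.6, 182.0], [278.9, 215.0], [60.3, 161.8], [499.8, 162.5], [453.1, 312.6], [106.6, 311.7]]
(0, 0, 12, 2) [[279.5, 150.9], [279.6, 148.9], [279.6, 179.2], [278.9, 205.8], [62.0, 158.6], [498.1, 159.2], [454.6, 312.5], [105.1, 311.6]]
(0, 0, 9, 0) [[279.5, 149.3], [279.6, 146.8], [279.6, 176.8], [279.0, 206.8], [63.1, 157.2], [497.1, 157.8], [452.0, 307.6], [107.8, 306.8]]
[375, 240, 246, 333, 333, 327, 328, 326, 326, 319, 315, 317, 302, 306, 307, 302, 282, 168, 176, 163, 167, 159, 147, 157, 149, 136, 148, 148, 141, 136, 140, 136, 143, 139, 143, 138, 131, 125, 125, 113, 128, 117, 117, 113, 127, 116, 106, 100, 110, 110, 108, 88, 107, 112, 121]
```

Request:
send_rows:
  commands:
    - [[0,0,0,0.01,0,-0.03,1],[0,-0.022,0,0.01,0,-0.05,1],[0,-0.022,0,-0.01,0,-0.05,1],[0,-0.022,0,-0.015,0,-0.05,1],[0,-0.022,0,-0.015,0,-0.05,1]]

```text
time_s: 9.98
tcp_pos: [594.0, 56.9, 112.8]
tool_rot: [-3.141, 0.028, -3.007]
ft_force: [-9.4, -0.0, 1.1]
finger_gap: 0.147
gripper_force: 109.1
```

Run:
```python
from h import *
rel()
```

```text
stand-rel [-49.3   1.3 112.8] head [-180.     1.6 -172.3] F [-9.4 -0.   1.1] M [ 0.03  3.67 -0.04] t 9.975 gap 0.14708234498871994
```

Request:
send_rows:
  commands:
    - [[0,0,0,0.006,0,0.015,1],[0,0,0,0.006,0,0.03,1],[0,0,0,0.006,0,0.045,1],[0,0,0,0.006,0,0.045,1]]

```text
time_s: 10.48
tcp_pos: [593.9, 56.6, 107.1]
tool_rot: [-3.14, 0.031, -3.006]
ft_force: [-14.5, -0.1, 12.8]
finger_gap: 0.149
gripper_force: 111.0
```

Run:
```python
from h import *
rel()
```

```text
stand-rel [-49.4   1.  107.1] head [-179.9    1.8 -172.2] F [-14.5  -0.1  12.8] M [-0.01  5.18 -0.09] t 10.475 gap 0.14890345485151366
```

Request:
send_rows:
  commands:
    - [[0,0.019,0,0.005,0,-0.01,1],[0,0.019,0,0.015,0,0.005,1],[0,0.019,0,0.025,0,0.005,1],[0,0.019,0,0.03,0,0.005,1],[0,0.019,0,0.03,0,0.005,1]]

```text
time_s: 11.1
tcp_pos: [592.8, 56.9, 106.6]
tool_rot: [3.142, 0.013, -3.006]
ft_force: [5.0, 0.1, 5.0]
finger_gap: 0.152
gripper_force: 109.7
```

Run:
```python
from h import *
rel()
```

```text
stand-rel [-50.4   1.4 106.6] head [ 180.     0.8 -172.2] F [5.  0.1 5. ] M [ 0.11 -1.96  0.  ] t 11.1 gap 0.1523633199414559
```

Request:
send_rows:
  commands:
    - [[0,0,0,0.02,0,0,1],[0,0,0,0.03,0,0,1],[0,0,0,0.03,0,0,1]]

```text
time_s: 11.48
tcp_pos: [591.7, 57.0, 106.3]
tool_rot: [3.14, 0.024, -3.007]
ft_force: [31.2, 0.3, -8.2]
finger_gap: 0.15
gripper_force: 107.5
```

Run:
```python
from h import *
rel()
```

```text
stand-rel [-51.6   1.7 106.3] head [ 179.9    1.4 -172.3] F [31.2  0.3 -8.2] M [ -0.07 -10.36  -0.21] t 11.475 gap 0.15025999598231096
```

Request:
send_rows:
  commands:
    - [[0,0,0,-0.037,0,0,1],[0,0,0,-0.037,0,0.02,1],[0,0,0,-0.037,0,0.03,1],[0,0,0,-0.037,0,0.03,1]]

```text
time_s: 11.98
tcp_pos: [592.8, 57.1, 97.5]
tool_rot: [3.141, 0.009, -3.007]
ft_force: [7.4, 0.7, -3.9]
finger_gap: 0.149
gripper_force: 108.5
```

Run:
```python
from h import *
rel()
```

```text
stand-rel [-50.5   1.7  97.5] head [ 180.     0.5 -172.3] F [ 7.4  0.7 -3.9] M [ 0.15 -3.17 -0.06] t 11.975 gap 0.14907262278123126
```

Request:
send_rows:
  commands:
    - [[0,0,0,-0.006,0,0.01,1],[0,0,0,-0.006,0,0.025,1],[0,0,0,-0.006,0,0.035,1],[0,0,0,-0.006,0,0.035,1]]

```text
time_s: 12.48
tcp_pos: [592.9, 57.0, 92.6]
tool_rot: [-3.142, 0.007, -3.006]
ft_force: [-2.1, 1.1, 6.7]
finger_gap: 0.148
gripper_force: 110.4
```

Run:
```python
from h import *
rel()
```

```text
stand-rel [-50.4   1.5  92.6] head [-180.     0.4 -172.2] F [-2.1  1.1  6.7] M [ 0.41 -0.05 -0.05] t 12.475 gap 0.1481991951552592
```

Request:
send_rows:
  commands:
    - [[0,0,0,0,0,0.015,1],[0,0,0,0,0,0.03,1],[0,0,0,0,0,0.03,1]]

```text
time_s: 12.85
tcp_pos: [593.2, 56.8, 91.3]
tool_rot: [-3.141, 0.009, -3.005]
ft_force: [-14.2, 2.5, 26.9]
finger_gap: 0.149
gripper_force: 113.4
```

Run:
```python
from h import *
rel()
```

```text
stand-rel [-50.1   1.3  91.3] head [-179.9    0.5 -172.2] F [-14.2   2.5  26.9] M [0.91 4.01 0.15] t 12.85 gap 0.14878858435006195
```

Request:
send_rows:
  commands:
    - [[0,0,0,0,0,-0.03,1],[0,0,0,0,0,-0.03,1],[0,0,0,0,0,-0.03,-1],[0,0,0,0,0,-0.03,-1],[0,0,0,0,0,-0.03,-1]]
  grip_force: 60

```text
time_s: 13.48
tcp_pos: [591.9, 56.6, 89.8]
tool_rot: [-3.141, 0.003, -3.007]
ft_force: [-0.2, -0.4, 0.0]
finger_gap: 0.78
gripper_force: 0.0
```

Request:
send_rows:
  commands:
    - [[0,0,0,0,0,0,-1],[0,0,0,0,0,-0.3,-1],[0,0,0,0,0,-0.6,-1],[0,0,0,0.4,0,-0.6,-1],[0,0,0,0.6,0,-0.6,-1]]

```text
time_s: 14.1
tcp_pos: [472.0, 40.5, 210.3]
tool_rot: [3.141, 0.005, -3.007]
ft_force: [0.3, 0.5, 0.8]
finger_gap: 0.999
gripper_force: 0.0
```

Run:
```python
from h import *
import pickle
rel()
s=cap('scene');t=cap('top');w=wrist()
pickle.dump({'wrist':w,'scene':s,'top':t},open('d3.pkl','wb'))
a=cv2.resize(w['img'][:,:,::-1],None,fx=.9,fy=.9,interpolation=cv2.INTER_AREA)
b=cv2.resize(s['img'][200:290,215:365,::-1],(504,302),interpolation=cv2.INTER_CUBIC)[40:240]
a=a[:,:504]
cv2.imwrite('pics/j.png',np.vstack([a,b])[:600])
```

```text
stand-rel [-172.4    2.   210.3] head [ 180.     0.3 -172.3] F [0.3 0.5 0.8] M [0.08 0.12 0.  ] t 14.1 gap 0.998670838768959
```

View pics/j.png

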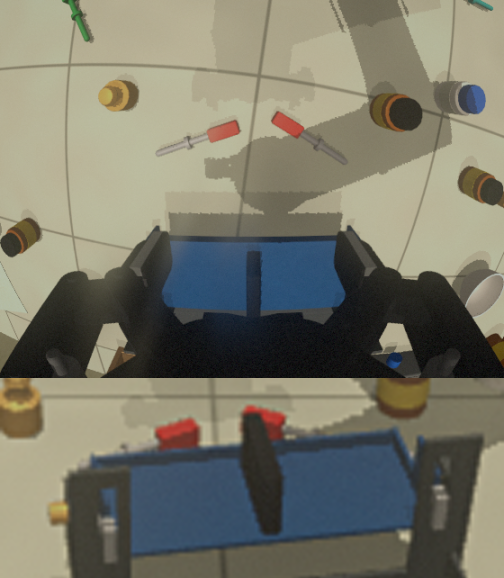

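Run:
```python
from h import *
import pickle
d=pickle.load(open('d3.pkl','rb'));s=d['scene'];w=d['wrist'];t=d['top']
Rz=R.from_euler('z',8,degrees=True)
m=cv2.inRange(cv2.cvtColor(s['img'],cv2.COLOR_RGB2HSV),np.array((100,80,30)),np.array((125,255,255)))
for y in(-70,-40,50,80):
  for z in(104,109,115):
    q=proj(s,np.array([643,62.5,0])+Rz.apply(np.array([[-46+45,y,z-25],[-46-55,y,z-15]])))
    print(y,z,q.round(1).tolist(),end=' | ')
  for c in {int(round(q[0,0])),int(round(q[1,0]))}:
    r=np.where(m[200:290,c])[0]+200; print('col',c,'blue',r.min(),r.max(),len(r),end=' ; ')
  print()
# wrist: rib + lip
for z in(104,115):
    print(z,proj(w,np.array([643,62.5,0])+Rz.apply(np.array([[-86,0,z+25],[-86,0,z-25],[-101,60,z-15],[-101,-60,z-15]]))).round(1).tolist())
for c,n in(((261.9,0),'') ,): pass
for nm,c in(('top',t),('wrist',w)):
  for k,lo,hi in(('red',(0,150,90),(6,255,255)),('red2',(172,150,90),(180,255,255))):
    for b in blobs(c['img'],lo,hi,20):
        print(nm,b[0],b[1],onz(c,b[0],18)[0].round(1))
```

```text
-70 104 [[266.2, 264.1], [260.0, 233.6]] | -70 109 [[266.3, 262.5], [260.0, 232.0]] | -70 115 [[266.3, 260.6], [260.0, 230.1]] | col 266 blue 233 262 27 ; col 260 blue 234 263 27 ; 
-40 104 [[279.0, 262.8], [272.0, 232.5]] | -40 109 [[279.0, 261.2], [272.0, 230.9]] | -40 115 [[279.1, 259.3], [272.0, 229.0]] | col 272 blue 233 262 27 ; col 279 blue 236 261 26 ; 
50 104 [[316.6, 258.9], [307.1, 229.2]] | 50 109 [[316.7, 257.3], [307.3, 227.7]] | 50 115 [[317.0, 255.4], [307.4, 225.8]] | col 307 blue 230 259 27 ; col 317 blue 229 258 27 ; 
80 104 [[328.9, 257.7], [318.7, 228.2]] | 80 109 [[329.1, 256.1], [318.9, 226.6]] | 80 115 [[329.4, 254.2], [319.1, 224.7]] | col 329 blue 228 256 26 ; col 319 blue 229 258 27 ; 
104 [[279.8, 309.9], [279.9, 279.9], [343.8, 270.4], [215.9, 271.0]]
115 [[279.8, 317.7], [279.9, 285.8], [345.8, 276.3], [213.8, 276.8]]
top [287.2, 224.6] [282, 221, 11, 8, 52] [442.7   0.9  18. ]
top [261.6, 230.0] [256, 226, 12, 9, 54] [425.2  74.2  18. ]
wrist [319.6, 138.5] [303, 124, 35, 29, 482] [424.1  73.9  18. ]
wrist [256.1, 144.5] [243, 135, 22, 20, 192] [439.3   9.6  18. ]
```

Run:
```python
from h import *
go([425,15,150],115.6)
```

```text
ROW [-0.0043, 0.0045, -1.198] [0.2499, -0.0941, 0.3052] q [ 0.51 -0.31 -0.27  0.   -1.61 -1.95] t 14.25
```

Request:
send_rows:
  commands:
    - [[0,0,-0.55,0.12,-0.05,0.15,-0.2],[0,0,-0.55,0.12,-0.05,0.15,-0.2],[0,0,-0.55,0.12,-0.05,0.15,-0.2],[0,0,-0.55,0.12,-0.05,0.15,-0.2],[0,0,-0.55,0.12,-0.05,0.15,-0.2]]

```text
time_s: 14.88
tcp_pos: [451.3, 27.6, 179.7]
tool_rot: [-3.139, 0.002, -2.138]
ft_force: [-0.4, 0.3, 0.2]
finger_gap: 0.599
gripper_force: 0.0
```

Run:
```python
from h import *
go([425,15,150],115.6)
```

```text
ROW [-0.0025, 0.0003, -0.6458] [0.1241, 0.0773, 0.1479] q [ 0.51 -0.37 -0.37  0.   -1.57 -1.08] t 14.875
```

Request:
send_rows:
  commands:
    - [[0,0,-0.62,0.12,0.08,0.15,-0.2],[0,0,-0.62,0.12,0.08,0.15,-0.2],[0,0,-0.62,0.12,0.08,0.15,-0.2],[0,0,-0.62,0.12,0.08,0.15,-0.2],[0,0,-0.62,0.12,0.08,0.15,-0.2]]

```text
time_s: 15.5
tcp_pos: [424.9, 16.1, 149.7]
tool_rot: [-3.138, -0.001, -1.199]
ft_force: [-0.9, -0.4, -0.5]
finger_gap: 0.602
gripper_force: 0.0
```

Request:
send_rows:
  commands:
    - [[0,0,0,0,0,0,-0.2]]

```text
time_s: 15.62
tcp_pos: [424.8, 16.1, 149.7]
tool_rot: [-3.138, -0.001, -1.207]
ft_force: [-0.2, 0.2, -0.1]
finger_gap: 0.6
gripper_force: 0.0
```

```bash
cat >> h.py <<'E'
def pins(c,z=18,ext=True):
    """red handles: centroid & min-area rect on the z=22 top / mid; returns world centre and axis angle"""
    hsv=cv2.cvtColor(c['img'],cv2.COLOR_RGB2HSV); h,s_,v=cv2.split(hsv)
    m=(((h<7)|(h>172))&(s_>140)&(v>70)).astype('u1')*255
    n,l,s,ce=cv2.connectedComponentsWithStats(m)
    for i in range(1,n):
        if s[i][4]<30: continue
        yx=np.argwhere(l==i); w=onz(c,yx[:,::-1],z)[:,:2]
        r=cv2.minAreaRect(w.astype('f4')); cv=np.linalg.eigh(np.cov(w.T))[1][:,1]
        print('red px',ce[i].round(1),s[i][4],'cen',w.mean(0).round(1),'rect',np.round(r[0],1),np.round(r[1],1),'axis deg',round(float(np.degrees(np.arctan2(cv[1],cv[0]))),1))
E
python3 - <<'E'
from h import *
w=wrist('k.png'); pins(w,20); rel(); print(env.read_state()['tcp_pos'],proj(w,[[480,-79,11],[442,0,11],[424,74,11]]).round(0).tolist())
t=cap('top');pins(t,18)
E
```

```text
red px [265.9 166.8] 395 cen [445.5  -1.9] rect [4.419e+02 4.000e-01] [15.2 34.8] axis deg 105.4
red px [247.9 256.4] 77 cen [432.5  83.1] rect [430.5  82.5] [13.6  9.6] axis deg 85.0
stand-rel [-222.6  -15.6  149.7] head [-1.798e+02 -1.000e-01 -6.930e+01] F [ 0.7 -0.8  0.1] M [ 0.04 -0.    0.02] t 15.675 gap 0.5984293445176769
[424.70242457  16.0487234  149.65881187] [[260.0, 69.0], [269.0, 168.0], [260.0, 247.0]]
```

View pics/k.png

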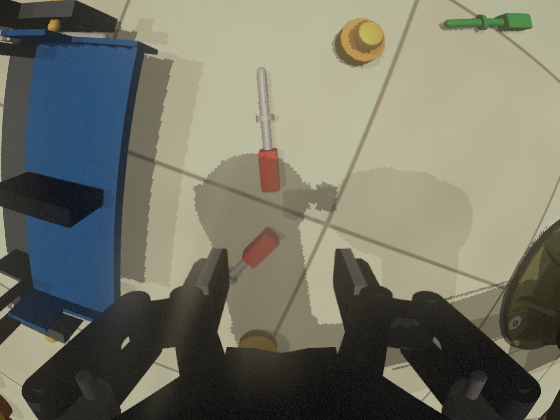

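Run:
```python
from h import *
go([442,0.4,4],115.7)
```

```text
ROW [-0.0024, -0.0008, -0.0555] [0.103, -0.0508, 0.7286] q [ 0.52 -0.46 -0.49  0.   -1.54 -0.16] t 15.725
```

Request:
send_rows:
  commands:
    - [[0,0,-0.0555,0.103,-0.051,0.25,-0.2],[0,0,-0.0555,0.103,-0.051,0.5,-0.2],[0,0,-0.0555,0.103,-0.051,0.65,-0.2],[0,0,-0.0555,0.103,-0.051,0.727,-0.2],[0,0,-0.0555,0.103,-0.051,0.727,-0.2]]

```text
time_s: 16.35
tcp_pos: [441.7, 0.3, 4.2]
tool_rot: [-3.138, -0.002, -1.119]
ft_force: [-0.1, 0.0, 0.3]
finger_gap: 0.601
gripper_force: 0.0
```

Run:
```python
from h import *
go([442,0.4,4],115.7);rel()
```

```text
ROW [-0.002, -0.001, 0.0019] [0.0003, -0.0014, 0.001] q [ 0.46 -0.32 -0.66  0.   -1.23 -0.01] t 16.35
stand-rel [-208.   -33.5    4.2] head [-1.798e+02 -1.000e-01 -6.410e+01] F [-0.1  0.   0.3] M [ 0.03 -0.03 -0.03] t 16.35 gap 0.600773038198222
```

Request:
send_rows:
  commands:
    - [[0,0,0,0,0,0,1],[0,0,0,0,0,0,1],[0,0,0,0,0,0,1],[0,0,0,0,0,0,1],[0,0,0,0,0,0,1]]
  grip_force: 60

```text
time_s: 16.98
tcp_pos: [442.9, 0.8, 6.1]
tool_rot: [-3.135, -0.002, -1.118]
ft_force: [-0.8, 1.2, 6.2]
finger_gap: 0.167
gripper_force: 61.3
```

Run:
```python
from h import *
go([442,0.4,100],115.7);rel()
```

```text
ROW [-0.0045, -0.0013, 0.0028] [0.0007, 0.0018, -0.4693] q [ 0.46 -0.32 -0.66  0.   -1.23 -0.01] t 16.975
stand-rel [-206.7  -33.2    6.1] head [-1.796e+02 -1.000e-01 -6.400e+01] F [-0.8  1.2  6.2] M [0.27 0.51 0.  ] t 16.975 gap 0.16684631340614337
```

Run:
```python
from h import *
go([442,0.4,110],115.7);go([480,180,110],98)
```

```text
ROW [-0.0045, -0.0013, 0.0028] [0.0008, 0.0015, -0.5193] q [ 0.46 -0.32 -0.66  0.   -1.23 -0.01] t 16.975
ROW [-0.0047, -0.0006, 0.1995] [-0.7235, -0.5624, -0.5168] q [ 0.46 -0.32 -0.66  0.   -1.23 -0.01] t 16.975
```

Request:
send_rows:
  commands:
    - [[0,0,0,0,0,-0.25,1],[0,0,0,0,0,-0.5,1],[0,0,0.05,-0.3,0.15,-0.52,1],[0,0,0.1,-0.5,0.35,-0.52,1],[0,0,0.195,-0.72,0.56,-0.52,1]]

```text
time_s: 17.6
tcp_pos: [291.7, 76.5, 109.1]
tool_rot: [-3.137, 0.001, -1.385]
ft_force: [-0.5, 1.0, 0.8]
finger_gap: 0.166
gripper_force: 60.4
```

Run:
```python
from h import *
go([578.4,298.9,100],98);rel()
```

```text
ROW [-0.003, 0.0006, 0.0293] [-0.8283, -1.6138, 0.054] q [ 0.97 -0.93 -0.82  0.   -1.68 -0.78] t 17.6
stand-rel [-345.9   62.7  109.1] head [-179.7    0.   -79.4] F [-0.5  1.   0.8] M [0.19 0.08 0.  ] t 17.6 gap 0.1658758336856314
```

Request:
send_rows:
  commands:
    - [[0,0,0.03,-0.2,-0.2,0,1],[0,0,0.03,-0.35,-0.5,0,1],[0,0,0.03,-0.5,-0.75,0,1],[0,0,0.03,-0.6,-0.95,0,1],[0,0,0.03,-0.7,-1.0,0,1]]

```text
time_s: 18.23
tcp_pos: [464.2, 252.3, 108.8]
tool_rot: [-3.139, -0.002, -1.429]
ft_force: [0.3, -0.6, -0.8]
finger_gap: 0.166
gripper_force: 60.4
```

Run:
```python
from h import *
go([578.4,298.9,90],98);rel()
```

```text
ROW [-0.0016, -0.0011, 0.0012] [-0.1505, -0.5977, 0.0953] q [ 0.88 -0.13 -0.31  0.   -1.4  -0.74] t 18.225
stand-rel [-150.6  212.8  108.8] head [-1.799e+02 -1.000e-01 -8.190e+01] F [ 0.3 -0.6 -0.8] M [-0.04  0.07  0.03] t 18.225 gap 0.16622628118653598
```

Request:
send_rows:
  commands:
    - [[0,0,0,-0.15,-0.2,0,1],[0,0,0,-0.15,-0.45,0,1],[0,0,0,-0.15,-0.598,0,1],[0,0,0,-0.15,-0.598,0.095,1],[0,0,0,-0.15,-0.598,0.095,1]]

```text
time_s: 18.85
tcp_pos: [575.6, 297.6, 88.7]
tool_rot: [3.141, -0.002, -1.428]
ft_force: [0.4, -1.0, -1.6]
finger_gap: 0.171
gripper_force: 60.4
```

Run:
```python
from h import *
rel(); s=cap('scene');t=cap('top');w=wrist()
import pickle
pickle.dump({'wrist':w,'scene':s,'top':t},open('d4.pkl','wb'))
b=cv2.resize(s['img'][180:280,300:430,::-1],None,fx=3,fy=3,interpolation=cv2.INTER_CUBIC)
a=cv2.resize(w['img'][50:350,80:480,::-1],None,fx=1,fy=1)
cv2.imwrite('pics/l.png',np.hstack([a,b]))
pins(t,70)
```

```text
stand-rel [-34.  242.2  88.7] head [ 1.80e+02 -1.00e-01 -8.18e+01] F [ 0.4 -1.  -1.6] M [ 0.    0.13 -0.04] t 18.85 gap 0.17067856441832163
red px [261.8 230. ] 59 cen [420.1  70.8] rect [419.6  70.6] [32.  13.5] axis deg 65.2
```

View pics/l.png

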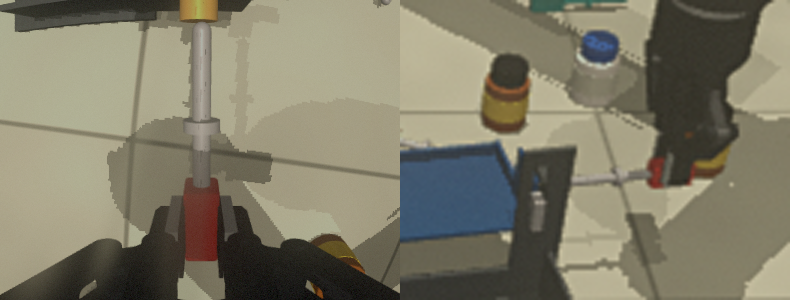

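Run:
```python
from h import *
import pickle
d=pickle.load(open('d4.pkl','rb'));w=d['wrist'];im=w['img']
for b in blobs(im[40:110,240:320],(14,110,90),(32,255,255),20): print(b[0],b[1])
g=im.astype(int)
for r in(55,60,65,82,90,100,120,130,160): print(r,g[r,262:302].sum(1).tolist())
# projected prediction: nose L outer stub axis & hole
Rz=R.from_euler('z',8,degrees=True); O=np.array([643,62.5,0])
print(proj(w,O+Rz.apply([[-31,150,96.5],[-31,158,96.5],[-31,140,65]])))
```

```text
[38.4, 15.0] [19, 0, 39, 32, 1129]
55 [324, 333, 342, 353, 365, 363, 378, 384, 384, 386, 387, 393, 405, 408, 415, 432, 433, 430, 420, 414, 402, 395, 391, 377, 373, 388, 372, 373, 362, 351, 346, 335, 315, 302, 279, 249, 145, 152, 139, 127]
60 [319, 336, 345, 360, 365, 378, 370, 379, 380, 388, 393, 397, 404, 382, 412, 435, 440, 430, 422, 416, 407, 389, 388, 385, 379, 373, 367, 360, 361, 354, 343, 328, 312, 301, 271, 230, 189, 174, 165, 170]
65 [325, 339, 352, 357, 362, 367, 378, 376, 383, 394, 400, 402, 404, 397, 430, 438, 434, 421, 419, 410, 406, 405, 398, 380, 383, 387, 376, 375, 364, 354, 345, 338, 317, 305, 279, 252, 285, 294, 289, 289]
82 [349, 346, 334, 345, 340, 341, 343, 341, 343, 335, 294, 346, 364, 383, 402, 411, 444, 466, 479, 514, 509, 474, 453, 431, 420, 401, 387, 353, 322, 377, 479, 483, 480, 483, 488, 481, 482, 482, 478, 484]
90 [348, 349, 343, 353, 350, 342, 342, 350, 341, 325, 304, 343, 369, 399, 402, 418, 440, 468, 491, 520, 508, 477, 457, 431, 420, 411, 390, 349, 330, 403, 484, 484, 489, 490, 483, 484, 482, 485, 483, 482]
100 [485, 489, 484, 489, 485, 489, 490, 458, 
[... 162 characters left out ...]
0 [495, 487, 491, 484, 488, 491, 491, 438, 350, 340, 323, 341, 377, 399, 419, 425, 450, 470, 487, 514, 507, 471, 456, 441, 426, 411, 397, 357, 324, 433, 491, 490, 495, 496, 484, 486, 494, 493, 491, 490]
130 [490, 494, 489, 495, 493, 487, 438, 359, 356, 346, 316, 355, 385, 406, 411, 430, 452, 470, 494, 516, 501, 471, 452, 442, 423, 407, 392, 360, 324, 414, 485, 490, 492, 489, 494, 499, 493, 494, 496, 488]
160 [488, 490, 489, 486, 485, 490, 484, 406, 356, 353, 339, 354, 377, 399, 422, 425, 442, 466, 478, 498, 487, 465, 450, 437, 419, 408, 384, 362, 341, 465, 495, 486, 487, 490, 485, 481, 491, 488, 483, 490]
[[276.38510923  63.81203184]
 [276.33254401  82.44263391]
 [277.51757219  53.16046274]]
```

Request:
send_rows:
  commands:
    - [[0,0,0,0,-0.008,0.07,1],[0,0,0,0,-0.008,0.1435,1],[0,0,0,0,-0.008,0.1435,1],[0,0,0,0.05,-0.008,0.1435,1],[0,0,0,0.1,-0.008,0.1435,1]]

```text
time_s: 19.62
tcp_pos: [582.0, 278.6, 63.4]
tool_rot: [-3.137, 0.001, -1.428]
ft_force: [0.3, 1.1, -3.3]
finger_gap: 0.169
gripper_force: 60.1
```

Run:
```python
from h import *
rel()
```

```text
stand-rel [-30.4 222.4  63.4] head [-179.7    0.   -81.8] F [ 0.3  1.1 -3.3] M [0.7  0.07 0.01] t 19.625 gap 0.1687137280006685
```

Request:
send_rows:
  commands:
    - [[0,0,0,0,0,0,1],[0,0,0,0,0,0,1]]

```text
time_s: 19.88
tcp_pos: [581.8, 278.4, 63.0]
tool_rot: [-3.137, -0.0, -1.428]
ft_force: [-0.4, -1.2, -2.5]
finger_gap: 0.169
gripper_force: 60.1
```

Run:
```python
from h import *
rel()
```

```text
stand-rel [-30.5 222.3  63. ] head [-179.8   -0.   -81.8] F [-0.4 -1.2 -2.5] M [-0.25 -0.    0.04] t 19.875 gap 0.16914945495892858
```

Request:
send_rows:
  commands:
    - [[0,0,0,0,0,0.013,1],[0,0,0,0,0,0.013,1],[0,0,0,0.04,0,0.013,1],[0,0,0,0.08,0,0.013,1],[0,0,0,0.08,0,0.013,1]]

```text
time_s: 20.5
tcp_pos: [584.4, 262.3, 60.8]
tool_rot: [-3.137, 0.0, -1.429]
ft_force: [0.1, -0.2, -1.2]
finger_gap: 0.171
gripper_force: 60.3
```

Run:
```python
from h import *
rel()
```

```text
stand-rel [-30.3 206.1  60.8] head [-179.7    0.   -81.9] F [ 0.1 -0.2 -1.2] M [ 0.07 -0.01  0.03] t 20.5 gap 0.1711979491400451
```

Request:
send_rows:
  commands:
    - [[0,0,0,0.03,0,0,1],[0,0,0,0.06,0,0,1],[0,0,0,0.09,0,0,1],[0,0,0,0.1,0,0,1],[0,0,0,0.1,0,0,1]]

```text
time_s: 21.12
tcp_pos: [586.8, 244.8, 60.7]
tool_rot: [-3.136, 0.003, -1.427]
ft_force: [-2.3, 5.8, -0.8]
finger_gap: 0.172
gripper_force: 60.4
```

Run:
```python
from h import *
rel()
```

```text
stand-rel [-30.3 188.4  60.7] head [-179.7    0.2  -81.8] F [-2.3  5.8 -0.8] M [ 1.91  0.61 -0.05] t 21.125 gap 0.17240990981966015
```

Request:
send_rows:
  commands:
    - [[0,0,0,0.012,0,0,1],[0,0,0,0.012,0,0,1],[0,0,0,0.003,0,0,1],[0,0,0,0.003,0,0,-0.2],[0,0,0,0.003,0,0,-0.2]]

```text
time_s: 21.75
tcp_pos: [587.2, 242.3, 60.7]
tool_rot: [-3.137, -0.0, -1.428]
ft_force: [0.1, 0.2, 0.9]
finger_gap: 0.584
gripper_force: 0.0
```

Request:
send_rows:
  commands:
    - [[0,0,0,0,0,0,-0.2],[0,0,0,0,0,-0.25,-0.2],[0,0,0,-0.2,0,-0.5,-0.2],[0,0,0,-0.3,0.3,-0.5,-0.2],[0,0,0,-0.3,0.6,-0.5,-0.2]]

```text
time_s: 22.38
tcp_pos: [458.2, 285.7, 159.9]
tool_rot: [-3.137, 0.0, -1.428]
ft_force: [-1.6, 1.1, 2.1]
finger_gap: 0.6
gripper_force: 0.0
```

Run:
```python
from h import *
rel(); t=cap('top');pins(t,18);s=cap('scene'); pins(s,18)
print(proj(t,[[586,244.4,65]]),proj(s,[[586,244.4,65]]))
go([410,100,150],66.5)
```

```text
stand-rel [-151.9  246.8  159.9] head [-179.7    0.   -81.8] F [-1.6  1.1  2.1] M [ 0.08  0.12 -0.01] t 22.375 gap 0.6001394212878001
red px [202.4 170.2] 68 cen [597.7 254.8] rect [598.2 254.7] [18.2 32.6] axis deg 97.8
red px [261.8 230. ] 59 cen [425.2  73.5] rect [424.6  73.3] [33.6 14.2] axis deg 65.2
red px [295.  224.2] 46 cen [425.2  78.4] rect [422.7  79. ] [45.6 22.3] axis deg -155.9
red px [367.8 251.1] 126 cen [539.9 261.8] rect [539.9 262.5] [37.  37.3] axis deg 130.0
[[202.51779381 170.10666897]] [[367.41212676 249.31338975]]
ROW [-0.0023, 0.0011, 0.3539] [0.8767, 0.358, 0.0475] q [ 0.93 -0.13 -0.21  0.   -1.49 -0.79] t 22.475
```

Run:
```python
from h import *
go([435,96,150],66.6)
```

```text
ROW [-0.0023, 0.0011, 0.3528] [0.9146, 0.2373, 0.0479] q [ 0.93 -0.13 -0.21  0.   -1.49 -0.79] t 22.475
```

Request:
send_rows:
  commands:
    - [[0,0,0.1,0.3,0.08,0.02,-0.2],[0,0,0.2,0.6,0.16,0.04,-0.2],[0,0,0.353,0.9146,0.237,0.048,-0.2],[0,0,0.353,0.9146,0.237,0.048,-0.2],[0,0,0.353,0.9146,0.237,0.048,-0.2]]

```text
time_s: 23.1
tcp_pos: [438.8, 96.3, 150.6]
tool_rot: [-3.137, 0.003, -1.983]
ft_force: [-0.5, 0.1, -0.1]
finger_gap: 0.602
gripper_force: 0.0
```

Run:
```python
from h import *
w=wrist(); pins(w,20); s=env.read_state(); print(s['tcp_pos'])
c=onz(w,[[280,203]],0);
im=w['img']; cv2.imwrite('pics/m.png',im[:,:,::-1])
go([425,73.5,4],66.5)
```

```text
red px [287.3 156.3] 458 cen [421.4  68.4] rect [422.1  69.4] [25.  13.7] axis deg 70.9
[438.76840918  96.88452812 150.44202168]
ROW [-0.0027, 0.0018, -0.0006] [0.1368, 0.0195, 0.7317] q [ 0.67 -0.38 -0.43  0.   -1.51 -1.08] t 23.15
```

View pics/m.png

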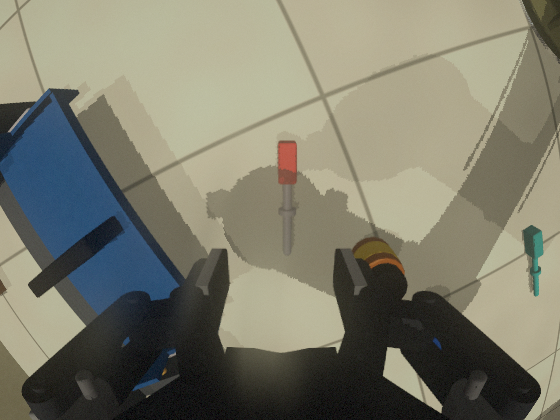

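Run:
```python
from h import *
w=wrist(); im=w['img'].astype(int)
m=(im[:,:,0]-im[:,:,1]>50)&(im[:,:,0]>90); m[:, :250]=0; m[:, 320:]=0; m[200:]=0
yx=np.argwhere(m); wd=onz(w,yx[:,::-1],18)[:,:2]; r=cv2.minAreaRect(wd.astype('f4')); print(r)
h=np.array(r[0]); tip=onz(w,[[288,254]],11)[0,:2]; dd=tip-h; print(tip,np.linalg.norm(dd),np.degrees(np.arctan2(dd[1],dd[0])))
go([h[0],h[1],5],np.degrees(np.arctan2(dd[1],dd[0])))
```

```text
((424.10113525390625, 73.64612579345703), (34.9526481628418, 14.60976505279541), 66.9354248046875)
[458.18273589 156.72517397] 89.79801639271238 67.69504133871666
ROW [-0.0026, 0.0016, -0.0134] [0.1393, 0.0228, 0.726] q [ 0.67 -0.38 -0.43  0.   -1.51 -1.08] t 23.2
```

Request:
send_rows:
  commands:
    - [[0,0,-0.008,0.139,0.022,0.25,-0.2],[0,0,-0.008,0.139,0.022,0.5,-0.2],[0,0,-0.008,0.139,0.022,0.65,-0.2],[0,0,-0.008,0.139,0.022,0.726,-0.2],[0,0,-0.008,0.139,0.022,0.726,-0.2]]

```text
time_s: 23.82
tcp_pos: [423.8, 73.6, 4.5]
tool_rot: [-3.138, 0.001, -1.969]
ft_force: [-0.6, -0.5, 0.0]
finger_gap: 0.6
gripper_force: 0.0
```

Request:
send_rows:
  commands:
    - [[0,0,0,0,0,0,1],[0,0,0,0,0,0,1],[0,0,0,0,0,0,1],[0,0,0,0,0,0,1],[0,0,0,0,0,0,1]]

```text
time_s: 24.45
tcp_pos: [425.0, 74.0, 6.4]
tool_rot: [-3.136, 0.004, -1.969]
ft_force: [-1.5, 0.8, 6.0]
finger_gap: 0.171
gripper_force: 61.4
```

Run:
```python
from h import *
rel();go([450,-100,130],98);go([640,-190,130],98);print(env.read_state()['tcp_pos'])
```

```text
stand-rel [-214.3   41.7    6.4] head [-179.7    0.3 -112.8] F [-1.5  0.8  6. ] M [0.29 0.46 0.06] t 24.45 gap 0.171378110680112
ROW [-0.0044, 0.0018, -0.3426] [0.7504, -0.4566, -0.6185] q [ 0.65 -0.36 -0.69  0.   -1.24 -1.05] t 24.45
ROW [-0.0044, 0.0018, -0.3426] [0.7964, -1.5068, -0.6126] q [ 0.65 -0.36 -0.69  0.   -1.24 -1.05] t 24.45
[424.95421011  73.98173963   6.43239063]
```

Request:
send_rows:
  commands:
    - [[0,0,0,0,0,-0.3,1],[0,0,-0.05,0,0,-0.6,1],[0,0,-0.15,0.3,-0.15,-0.62,1],[0,0,-0.25,0.55,-0.3,-0.62,1],[0,0,-0.3426,0.85,-0.456,-0.62,1]]

```text
time_s: 25.08
tcp_pos: [439.5, -89.4, 129.1]
tool_rot: [-3.136, 0.001, -1.453]
ft_force: [0.5, 0.4, -1.6]
finger_gap: 0.171
gripper_force: 60.6
```

Run:
```python
from h import *
rel();go([490,-225,130],98);go([646.2,-182.5,130],98);print(env.read_state()['tcp_pos'])
```

```text
stand-rel [-222.7 -122.1  129.1] head [-179.7    0.   -83.3] F [ 0.5  0.4 -1.6] M [ 0.06 -0.08  0.05] t 25.075 gap 0.1705175494655612
ROW [-0.0036, 0.0004, -0.014] [0.7031, -0.1712, -0.0038] q [ 0.25 -0.38 -0.47  0.   -1.48 -0.14] t 25.075
ROW [-0.0036, 0.0004, -0.014] [0.5837, -0.9717, 0.0008] q [ 0.25 -0.38 -0.47  0.   -1.48 -0.14] t 25.075
[439.50014106 -89.37385667 129.14282308]
```

Request:
send_rows:
  commands:
    - [[0,0,0,0.3,0,0,1],[0,0,0,0.6,-0.1,0,1],[0,0,0,0.6,-0.4,0,1],[0,0,0,0.6,-0.7,0,1],[0,0,0,0.54,-0.95,0,1]]

```text
time_s: 25.7
tcp_pos: [641.9, -174.7, 128.6]
tool_rot: [-3.138, 0.0, -1.46]
ft_force: [0.6, -0.4, 0.0]
finger_gap: 0.171
gripper_force: 60.6
```

Request:
send_rows:
  commands:
    - [[0,0,0,0,0,0.1,1],[0,0,0,0,0,0.19,1],[0,0,0,0,0,0.19,1]]

```text
time_s: 26.08
tcp_pos: [638.6, -174.2, 89.4]
tool_rot: [-3.141, 0.001, -1.459]
ft_force: [-0.0, -0.2, -0.1]
finger_gap: 0.17
gripper_force: 60.6
```

```bash
cat > al.py <<'E'
from h import *
rel(); w=wrist(); im=w['img']; g=im.astype(int)
print([(b[0],b[1]) for b in blobs(im[0:140,200:360],(14,110,80),(32,255,255),60)])
for r in(70,80,90,100,110,120,150): print(r,g[r,258:308].sum(1).tolist())
E
python3 al.py
```

```text
stand-rel [ -37.3 -233.8   89.4] head [-1.80e+02  1.00e-01 -8.36e+01] F [-0.  -0.2 -0.1] M [-0.02 -0.01  0.05] t 26.075 gap 0.1698250946091164
[([105.4, 23.9], [75, 0, 74, 42, 1119])]
70 [499, 497, 499, 503, 502, 502, 502, 500, 501, 499, 502, 502, 502, 505, 500, 499, 503, 498, 500, 504, 501, 502, 499, 504, 501, 500, 499, 502, 498, 508, 501, 500, 504, 508, 500, 500, 498, 497, 505, 501, 497, 502, 499, 502, 503, 497, 500, 492, 453, 401]
80 [506, 506, 511, 499, 494, 505, 505, 506, 500, 500, 505, 501, 505, 503, 501, 498, 502, 502, 498, 502, 502, 504, 500, 502, 506, 497, 502, 503, 502, 502, 499, 505, 504, 504, 501, 503, 498, 497, 495, 496, 501, 498, 501, 498, 504, 500, 492, 449, 394, 359]
90 [497, 502, 503, 500, 506, 503, 505, 505, 502, 502, 503, 501, 505, 504, 503, 503, 507, 503, 503, 504, 498, 506, 505, 496, 505, 497, 502, 503, 502, 504, 500, 504, 502, 504, 497, 504, 499, 501, 503, 499, 504, 503, 503, 502, 498, 484, 439, 390, 365, 366]
100 [502, 505, 500, 506, 504, 503, 498, 502, 506, 501, 504, 500, 503, 498, 507, 501, 501, 502, 503, 499, 503, 504, 503, 505, 503, 505, 495, 508, 503, 503,
[... 165 characters left out ...]
 500, 505, 496, 504, 503, 503, 509, 504, 502, 507, 503, 505, 503, 504, 501, 501, 503, 500, 505, 498, 503, 505, 507, 500, 499, 497, 501, 499, 502, 502, 495, 474, 420, 387, 365, 372, 377, 415]
120 [502, 505, 504, 509, 502, 503, 503, 499, 505, 501, 502, 500, 503, 503, 499, 499, 499, 499, 501, 503, 505, 507, 497, 503, 507, 500, 503, 502, 499, 503, 497, 496, 499, 499, 498, 497, 499, 504, 502, 500, 502, 495, 460, 418, 379, 376, 371, 384, 427, 471]
150 [498, 496, 493, 495, 497, 494, 491, 492, 493, 498, 494, 489, 490, 489, 490, 490, 490, 487, 493, 488, 496, 496, 498, 485, 486, 489, 488, 489, 487, 493, 489, 488, 486, 487, 491, 488, 489, 486, 461, 418, 382, 371, 366, 368, 414, 465, 500, 503, 499, 501]
```

Request:
send_rows:
  commands:
    - [[0,0,0,0.03,0,0,1],[0,0,-0.017,0.03,-0.03,0.07,1],[0,0,-0.017,0.03,-0.03,0.145,1],[0,0,-0.017,0.03,-0.03,0.145,1],[0,0,-0.017,0.03,-0.03,0.145,1]]

```text
time_s: 26.75
tcp_pos: [647.3, -179.4, 62.6]
tool_rot: [-3.137, -0.0, -1.432]
ft_force: [1.3, 1.0, -0.8]
finger_gap: 0.168
gripper_force: 60.6
```

```bash
python3 -c "
from h import *
rel()"
```

```text
stand-rel [ -29.4 -240.1   62.6] head [-179.8   -0.   -82. ] F [ 1.3  1.  -0.8] M [ 0.03  0.05 -0.01] t 26.75 gap 0.16800009192986695
```

Request:
send_rows:
  commands:
    - [[0,0,0,0,0.009,0.0105,1],[0,0,0,0,0.009,0.0105,1],[0,0,0,-0.04,0.009,0.0105,1],[0,0,0,-0.08,0.009,0.0105,1],[0,0,0,-0.08,0.009,0.0105,1]]

```text
time_s: 27.38
tcp_pos: [643.4, -162.8, 60.9]
tool_rot: [-3.137, 0.0, -1.431]
ft_force: [-0.4, -0.4, 0.8]
finger_gap: 0.168
gripper_force: 60.6
```

```bash
python3 -c "
from h import *
rel()"
```

```text
stand-rel [ -30.9 -223.2   60.9] head [-179.7    0.   -82. ] F [-0.4 -0.4  0.8] M [ 0.02  0.02 -0.01] t 27.375 gap 0.16772089683390398
```

Request:
send_rows:
  commands:
    - [[0,0,0,-0.03,0,0,1],[0,0,0,-0.06,0,0,1],[0,0,0,-0.1,0,0,1],[0,0,0,-0.1,0,0,1]]

```text
time_s: 27.88
tcp_pos: [640.6, -143.2, 60.7]
tool_rot: [-3.137, 0.0, -1.431]
ft_force: [0.7, 0.2, -0.6]
finger_gap: 0.172
gripper_force: 60.6
```

```bash
python3 -c "
from h import *
rel()"
```

```text
stand-rel [ -31.  -203.4   60.7] head [-179.7    0.   -82. ] F [ 0.7  0.2 -0.6] M [-0.02  0.06 -0.01] t 27.875 gap 0.17232136410482568
```

Free so far; drive to the collar.

Request:
send_rows:
  commands:
    - [[0,0,0,-0.03,0,0,1],[0,0,0,-0.06,0,0,1],[0,0,0,-0.08,0,0,1],[0,0,0,-0.09,0,0,1],[0,0,0,-0.09,0,0,1]]

```text
time_s: 28.5
tcp_pos: [638.2, -126.8, 60.8]
tool_rot: [-3.137, -0.001, -1.432]
ft_force: [0.8, -4.7, -0.9]
finger_gap: 0.169
gripper_force: 60.5
```

```bash
python3 -c "
from h import *
rel()"
```

```text
stand-rel [ -31.1 -186.8   60.8] head [-1.797e+02 -1.000e-01 -8.210e+01] F [ 0.8 -4.7 -0.9] M [-1.39 -0.33 -0.06] t 28.5 gap 0.1685133512467651
```

Request:
send_rows:
  commands:
    - [[0,0,0,-0.012,0,0,1],[0,0,0,-0.012,0,0,1],[0,0,0,-0.003,0,0,1],[0,0,0,-0.003,0,0,-0.2],[0,0,0,-0.003,0,0,-0.2]]

```text
time_s: 29.12
tcp_pos: [638.1, -125.0, 60.7]
tool_rot: [-3.137, 0.001, -1.432]
ft_force: [-0.7, 0.7, 0.8]
finger_gap: 0.587
gripper_force: 0.0
```

Request:
send_rows:
  commands:
    - [[0,0,0,0,0,0,-0.2],[0,0,0,0,0,-0.3,-0.2],[0,0,0,0.1,0,-0.6,-0.2],[0,0,0,0.4,0.1,-0.6,-0.4],[0,0,0,0.7,0.15,-0.5,-0.4]]

```text
time_s: 29.75
tcp_pos: [628.5, -267.1, 164.9]
tool_rot: [-3.131, -0.002, -1.43]
ft_force: [0.8, -0.9, -0.2]
finger_gap: 0.703
gripper_force: 0.0
```

```bash
cat > look.py <<'E'
from h import *
import pickle,sys
rel(); t=cap('top');s=cap('scene');w=wrist(); pickle.dump({'wrist':w,'scene':s,'top':t},open('d5.pkl','wb'))
pins(t,65);pins(s,65)
Rz=R.from_euler('z',8,degrees=True); O=np.array([643,62.5,0])
print('expect',(O+Rz.apply([[-31,188,65],[-31,-188,65]])).round(1).tolist())
E
python3 look.py
python3 - <<'E'
from h import *
import pickle
t=pickle.load(open('d5.pkl','rb'))['top']
hsv=cv2.cvtColor(t['img'],cv2.COLOR_RGB2HSV)
m=cv2.inRange(hsv,np.array((0,0,0)),np.array((180,255,48)))
n,l,s,ce=cv2.connectedComponentsWithStats(m)
for i in range(1,n):
    if 25<s[i][4]<220: print(ce[i].round(1),s[i].tolist(),onz(t,ce[i],68)[0].round(1))
E
```

```text
stand-rel [ -60.3 -324.4  164.9] head [-1.794e+02 -1.000e-01 -8.190e+01] F [ 0.8 -0.9 -0.2] M [ 0.01 -0.07  0.01] t 29.75 gap 0.702759494971565
red px [202.4 170.2] 68 cen [585.7 244.6] rect [586.2 244.5] [17.4 31.2] axis deg 97.8
red px [367.5 250.9] 120 cen [591.9 243.5] rect [592.1 243.6] [38.1 29.5] axis deg 128.4
red px [214.7 267. ] 132 cen [ 646.1 -127.3] rect [ 645.9 -127.7] [31.1 33.2] axis deg 125.9
expect [[586.1, 244.4, 65.0], [638.5, -128.0, 65.0]]
[75.1 52.3] [67, 45, 17, 16, 192] [935.7 643.9  68. ]
[29.7 54.8] [21, 47, 19, 17, 219] [924.9 779.2  68. ]
[ 3.6 69. ] [0, 63, 10, 12, 87] [878.1 851.2  68. ]
[76.8 86.7] [75, 80, 5, 13, 30] [827.2 627.2  68. ]
[40.8 93.1] [37, 88, 7, 12, 28] [805.  731.3  68. ]
[222.1 137.2] [221, 131, 3, 13, 26] [683.1 193.3  68. ]
[452.8 149.4] [448, 145, 11, 10, 84] [ 662.5 -460.2   68. ]
[219.9 152.2] [215, 146, 9, 16, 65] [638.7 197.3  68. ]
[228.2 150.4] [224, 146, 8, 10, 38] [644.6 174.1  68. ]
[268.3 164.2] [265, 149, 8, 32, 127] [606.9  58.8  68. ]
[222.3 173. ] [220, 168, 5, 10, 27] [578.2 187.6  68. ]
[154.7 215.1] [149, 210, 12, 11, 104] [453.9 369.4  68. ]
[215.8 241.5] [211, 237, 11, 10, 89] [385.4 195.9  68. ]
[285.7 261.6] [282, 237, 9, 46, 121] [336.1   3.2  68. ]
[278.2 310.6] [274, 291, 9, 43, 133] [206.3  20.1  68. ]
[  4.2 380.8] [0, 379, 10, 4, 29] [  7.6 730.6  68. ]
[343.7 394.7] [336, 389, 17, 16, 134] [   1. -154.   68.]
```

Run:
```python
from h import *
import pickle
d=pickle.load(open('d0.pkl','rb'));t=d['top'];s=d['scene']
T=lambda u,v:[(u+.5)/3.3-.5+200,(v+.5)/3.3-.5+105]
S=lambda u,v:[(u+.5)/2.8-.5+100,(v+.5)/2.8-.5+180]
print(tri(t,T(667,173),s,S(97,231)),tri(t,[218,241],s,S(660,58)),tri(t,[158,215],s,[402.5,217]))
# current views: cap masks
D=pickle.load(open('d5.pkl','rb'))
for k in('scene',):
    c=D[k];m=cv2.inRange(cv2.cvtColor(c['img'],cv2.COLOR_RGB2HSV),np.array((15,100,80)),np.array((32,255,255)))
    n,l,q,ce=cv2.connectedComponentsWithStats(m)
    for i in range(1,n):
        if q[i][4]>40 : print('scene yellow',ce[i].round(1),q[i].tolist())
w=D['wrist']; print(proj(w,[[641,-318,68],[641,-318,25]]))
cv2.imwrite('pics/n.png',w['img'][:,:,::-1])
```

```text
(array([ 635.53804673, -315.1928977 ,   71.72363713]), np.float64(0.03536790316617353)) (array([386.80378579, 190.88663515,  72.73517219]), np.float64(2.456365796159417)) (array([455.32086719, 364.02793543,  65.07109903]), np.float64(3.945555088592484))
scene yellow [205.6   1.2] [199, 0, 14, 4, 47]
scene yellow [342.6   2.8] [336, 0, 14, 6, 69]
scene yellow [377.7   1.8] [370, 0, 20, 5, 70]
scene yellow [517.8 131.7] [504, 117, 27, 26, 114]
scene yellow [517.2 124.6] [510, 118, 17, 12, 45]
scene yellow [541.4 146.2] [536, 139, 13, 14, 42]
scene yellow [522.8 221. ] [474, 159, 86, 111, 4829]
scene yellow [220.2 219.6] [214, 209, 13, 21, 214]
scene yellow [334.4 216.2] [327, 210, 16, 12, 137]
scene yellow [400.3 230.9] [393, 222, 17, 17, 189]
scene yellow [438.2 234.7] [433, 227, 11, 15, 107]
scene yellow [137.4 280.1] [127, 268, 20, 19, 179]
scene yellow [551.5 352.4] [540, 325, 20, 50, 554]
scene yellow [244.1 371.8] [179, 344, 131, 51, 5109]
[[267.83547671 141.72482153]
 [269.86339726 136.40271496]]
```

View pics/n.png

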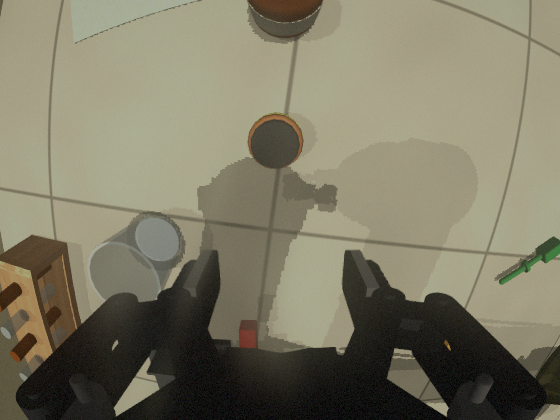

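Run:
```python
from h import *
import pickle
w=pickle.load(open('d5.pkl','rb'))['wrist']
p=onz(w,[[276,144.5]],68)[0];print(p); go([p[0],p[1],18],98)
```

```text
[ 634.94119985 -316.76303067   68.        ]
ROW [-0.0011, 0.0009, -0.0029] [0.2477, -0.0105, 0.7053] q [-0.11  0.26  0.19 -0.   -1.51  0.25] t 29.9
```

Request:
send_rows:
  commands:
    - [[0,0,0,0.2477,-0.01,0.1,-0.7],[0,0,0,0.2477,-0.01,0.2,-0.7],[0,0,0,0.2477,-0.01,0.45,-0.7],[0,0,0,0.2477,-0.01,0.705,-0.7],[0,0,0,0.2477,-0.01,0.705,-0.7]]

```text
time_s: 30.52
tcp_pos: [634.1, -312.2, 15.0]
tool_rot: [3.138, 0.005, -1.431]
ft_force: [-0.6, -0.6, 0.5]
finger_gap: 0.847
gripper_force: 0.0
```

Request:
send_rows:
  commands:
    - [[0,0,0,0,0,0,-0.7],[0,0,0,0,0,0,1],[0,0,0,0,0,0,1],[0,0,0,0,0,0,1],[0,0,0,0,0,0,1]]
  grip_force: 40

```text
time_s: 31.15
tcp_pos: [638.2, -315.1, 23.5]
tool_rot: [-3.133, -0.002, -1.431]
ft_force: [-0.4, 1.5, 6.8]
finger_gap: 0.502
gripper_force: 41.2
```

Run:
```python
from h import *
rel(); s=env.read_state(); print(s['tcp_pos'])
Rz=R.from_euler('z',8,degrees=True); O=np.array([643,62.5,0])
for y in(-60,35,86):
    p=O+Rz.apply([-50,y,0]); print(y,p.round(1))
go(O+Rz.apply([-50,-60,125]),98)
```

```text
stand-rel [ -57.3 -373.3   23.5] head [-1.795e+02 -1.000e-01 -8.200e+01] F [-0.4  1.5  6.8] M [ 0.46  0.23 -0.04] t 31.15 gap 0.5018320688952076
[ 638.16572409 -315.13402975   23.46262556]
-60 [601.8  -3.9   0. ]
35 [588.6  90.2   0. ]
86 [581.5 140.7   0. ]
ROW [-0.0053, -0.0014, -0.0002] [-1.5654, -0.0405, -0.5107] q [-0.18  0.39  0.11 -0.   -1.28  0.32] t 31.15
```

Request:
send_rows:
  commands:
    - [[0,0,0,0,0,-0.3,1],[0,0,0,0,0,-0.6,1],[0,0,0,-0.15,0,-0.72,1],[0,0,0,-0.4,0,-0.72,1],[0,0,0,-0.65,-0.02,-0.72,1]]

```text
time_s: 31.78
tcp_pos: [621.8, -184.4, 165.1]
tool_rot: [-3.135, 0.0, -1.433]
ft_force: [0.5, 1.9, -1.8]
finger_gap: 0.505
gripper_force: 41.3
```

```bash
cat > tgt.py <<'E'
from h import *
import sys
x,y,z=map(float,sys.argv[1:4]); rel()
go(np.array([643,62.5,0])+R.from_euler('z',8,degrees=True).apply([x,y,z]),98)
E
python3 tgt.py -50 -60 165
```

```text
stand-rel [ -55.4 -241.5  165.1] head [-179.6    0.   -82.1] F [ 0.5  1.9 -1.8] M [ 0.07 -0.06 -0.03] t 31.775 gap 0.5047089314015815
ROW [-0.0039, 0.0003, -0.0012] [-0.9077, -0.0253, 0.0011] q [ 0.02  0.17  0.1  -0.   -1.5   0.12] t 31.775
```

Request:
send_rows:
  commands:
    - [[0,0,0,-0.3,-0.02,0,1],[0,0,0,-0.6,-0.025,0,1],[0,0,0,-0.9,-0.025,0,1],[0,0,0,-0.9,-0.025,0,1],[0,0,0,-0.9,-0.025,0.15,1]]

```text
time_s: 32.4
tcp_pos: [603.8, -5.9, 137.5]
tool_rot: [-3.131, 0.0, -1.43]
ft_force: [-0.1, -0.2, -2.6]
finger_gap: 0.502
gripper_force: 41.3
```

```bash
python3 tgt.py -50 -60 105
```

```text
stand-rel [-48.3 -62.3 137.5] head [-179.4    0.   -82. ] F [-0.1 -0.2 -2.6] M [-0.07  0.02  0.  ] t 32.4 gap 0.5017306247735203
ROW [-0.007, 0.0, 0.0005] [-0.0115, 0.0102, 0.1624] q [ 0.32  0.05 -0.08  0.   -1.43 -0.18] t 32.4
```

Request:
send_rows:
  commands:
    - [[0,0,0,-0.005,0.005,0.08,1],[0,0,0,-0.005,0.005,0.13,1],[0,0,0,-0.005,0.005,0.145,1],[0,0,0,-0.005,0.005,0.145,1]]

```text
time_s: 32.9
tcp_pos: [601.5, -6.0, 105.8]
tool_rot: [-3.136, -0.0, -1.432]
ft_force: [0.5, 0.3, -0.9]
finger_gap: 0.5
gripper_force: 41.3
```

```bash
python3 tgt.py -50 -60 105
```

```text
stand-rel [-50.6 -62.  105.8] head [-179.7   -0.   -82.1] F [ 0.5  0.3 -0.9] M [-0.02 -0.02 -0.01] t 32.9 gap 0.5004713823414453
ROW [-0.0034, -0.0001, -0.0007] [-0.0102, -0.0028, 0.0042] q [ 0.32  0.06 -0.12  0.   -1.38 -0.19] t 32.9
```

Lower until contact.

Request:
send_rows:
  commands:
    - [[0,0,0,0,0,0.006,1],[0,0,0,0,0,0.012,1],[0,0,0,0,0,0.012,1]]

```text
time_s: 33.28
tcp_pos: [601.3, -5.6, 102.9]
tool_rot: [-3.137, 0.0, -1.432]
ft_force: [-0.6, 0.7, -0.9]
finger_gap: 0.503
gripper_force: 41.3
```

```bash
python3 tgt.py -50 -60 105
```

```text
stand-rel [-50.8 -61.7 102.9] head [-179.7    0.   -82. ] F [-0.6  0.7 -0.9] M [ 0.01 -0.01 -0.02] t 33.275 gap 0.5034660212007737
ROW [-0.003, 0.0001, -0.0004] [-0.0083, -0.0041, -0.0103] q [ 0.32  0.06 -0.13  0.   -1.38 -0.19] t 33.275
```

Request:
send_rows:
  commands:
    - [[0,0,0,0,0,0.008,1],[0,0,0,0,0,0.015,1],[0,0,0,0,0,0.015,1]]

```text
time_s: 33.65
tcp_pos: [601.4, -5.7, 102.0]
tool_rot: [-3.136, -0.001, -1.431]
ft_force: [-5.1, 1.2, 8.1]
finger_gap: 0.499
gripper_force: 42.4
```

```bash
python3 tgt.py -50 -60 105
```

```text
stand-rel [-50.7 -61.8 102. ] head [-179.7   -0.   -82. ] F [-5.1  1.2  8.1] M [0.31 1.8  0.1 ] t 33.65 gap 0.49942144612008227
ROW [-0.0038, -0.0004, -0.0001] [-0.009, -0.0034, -0.0148] q [ 0.32  0.06 -0.13  0.   -1.37 -0.19] t 33.65
```

Request:
send_rows:
  commands:
    - [[0,0,0,0,0,-0.009,1],[0,0,0,0,0,-0.009,-0.4],[0,0,0,0,0,-0.009,-0.4],[0,0,0,0,0,-0.009,-0.4],[0,0,0,0,0,-0.1,-0.4]]

```text
time_s: 34.28
tcp_pos: [600.2, -5.8, 118.8]
tool_rot: [-3.14, -0.0, -1.432]
ft_force: [-0.2, 0.5, -0.1]
finger_gap: 0.699
gripper_force: 0.0
```

Request:
send_rows:
  commands:
    - [[0,0,0,0,0,-0.2,-0.4],[0,0,0,0,0,-0.45,-0.4],[0,0,0,-0.3,0.3,-0.45,-0.4],[0,0,0,-0.6,0.6,-0.45,-0.7],[0,0,0,-0.9,0.8,-0.45,-0.7]]

```text
time_s: 34.9
tcp_pos: [454.8, 113.5, 211.0]
tool_rot: [-3.135, 0.001, -1.433]
ft_force: [-0.4, 1.4, 0.3]
finger_gap: 0.851
gripper_force: 0.0
```

Run:
```python
from h import *
rel(); print(env.read_state()['tcp_pos'])
# jar B near (386,194): view from above
go([400,235,165],98)
```

```text
stand-rel [-179.2   76.6  211. ] head [-179.6    0.   -82.1] F [-0.4  1.4  0.3] M [ 0.19 -0.01 -0.01] t 34.9 gap 0.850728900300351
[454.84234833 113.45731681 210.97820535]
ROW [-0.0043, 0.0005, -0.0013] [-0.6394, 0.1898, 0.2291] q [ 0.68 -0.33 -0.28  0.   -1.61 -0.54] t 34.9
```

Request:
send_rows:
  commands:
    - [[0,0,0,-0.43,0.025,0.22,-0.7],[0,0,0,-0.43,0.025,0.22,-0.7],[0,0,0,-0.43,0.025,0.22,-0.7],[0,0,0,-0.43,0.025,0.22,-0.7]]

```text
time_s: 35.4
tcp_pos: [439.9, 197.4, 166.9]
tool_rot: [-3.135, 0.001, -1.432]
ft_force: [-0.2, 0.0, 0.7]
finger_gap: 0.848
gripper_force: 0.0
```

```bash
cat > jar.py <<'E'
from h import *
import sys,pickle
g=np.array([float(sys.argv[1]),float(sys.argv[2]),68]); w=wrist(); pickle.dump(w,open('wj.pkl','wb')); rel(); print(env.read_state()['tcp_pos'])
q=proj(w,g)[0]; x,y=q.astype(int); print('pred',q)
im=w['img']; hsv=cv2.cvtColor(im,cv2.COLOR_RGB2HSV)
m=cv2.inRange(hsv,np.array((0,0,0)),np.array((180,90,100))); m[:, :x-60]=0;m[:,x+60:]=0;m[:max(y-50,0)]=0;m[y+50:]=0
n,l,s,ce=cv2.connectedComponentsWithStats(cv2.morphologyEx(m,cv2.MORPH_OPEN,np.ones((3,3))))
for i in range(1,n):
    if s[i][4]>300: 
        c=s[i][0]+s[i][2]/2-.5,s[i][1]+s[i][3]/2-.5; print(ce[i].round(1),s[i].tolist(),onz(w,ce[i],68)[0].round(1),onz(w,c,68)[0].round(1))
E
python3 jar.py 386 194
```

```text
stand-rel [-182.3  161.6  166.8] head [-179.6    0.   -82.1] F [-0.1 -0.3 -0.8] M [ 0.03 -0.   -0.02] t 35.45 gap 0.8496882138582578
[440.00736602 197.16946761 166.80942986]
pred [349.50388162 209.44420096]
[348.5 210.3] [327, 188, 44, 46, 1553] [386.7 194.8  68. ] [386.6 195.   68. ]
```

```bash
python3 -c "
from h import *
go([386.7,194.9,19],98)"
```

```text
ROW [-0.0041, 0.0005, -0.0008] [-0.025, 0.2703, 0.7373] q [ 0.84 -0.29 -0.33  0.   -1.52 -0.71] t 35.45
```

Request:
send_rows:
  commands:
    - [[0,0,0,-0.025,0.27,0.1,-0.7],[0,0,0,-0.025,0.27,0.25,-0.7],[0,0,0,-0.025,0.27,0.5,-0.7],[0,0,0,-0.025,0.27,0.73,-0.7],[0,0,0,-0.025,0.27,0.73,-0.7]]

```text
time_s: 36.08
tcp_pos: [384.8, 192.8, 16.9]
tool_rot: [-3.141, -0.003, -1.434]
ft_force: [0.1, 0.5, 0.9]
finger_gap: 0.848
gripper_force: 0.0
```

Request:
send_rows:
  commands:
    - [[0,0,0,0,0,0,1],[0,0,0,0,0,0,1],[0,0,0,0,0,0,1],[0,0,0,0,0,0,1]]

```text
time_s: 36.58
tcp_pos: [387.5, 196.2, 22.2]
tool_rot: [-3.133, 0.002, -1.432]
ft_force: [-1.2, -0.8, 7.6]
finger_gap: 0.501
gripper_force: 41.1
```

```bash
python3 tgt.py -52 35 175
```

```text
stand-rel [-234.5  167.9   22.2] head [-1.795e+02  1.000e-01 -8.200e+01] F [-1.2 -0.8  7.6] M [-0.29  0.41  0.01] t 36.575 gap 0.5014783821529566
ROW [-0.0057, 0.0014, -0.0002] [0.6627, -0.9193, -0.7572] q [ 0.94 -0.37 -0.66  0.01 -1.27 -0.8 ] t 36.575
```

Request:
send_rows:
  commands:
    - [[0,0,0,0,0,-0.3,1],[0,0,0,0,0,-0.6,1],[0,0,0,0.2,-0.25,-0.75,1],[0,0,0,0.4,-0.5,-0.75,1],[0,0,0,0.5,-0.7,-0.75,1]]

```text
time_s: 37.2
tcp_pos: [539.9, 114.3, 171.8]
tool_rot: [-3.134, 0.001, -1.432]
ft_force: [-0.2, 1.6, -0.7]
finger_gap: 0.501
gripper_force: 41.5
```

```bash
python3 tgt.py -52 35 170
```

```text
stand-rel [-94.9  65.6 171.8] head [-1.796e+02  1.000e-01 -8.210e+01] F [-0.2  1.6 -0.7] M [ 0.22  0.05 -0.04] t 37.2 gap 0.5010651760108102
ROW [-0.005, 0.0009, -0.0008] [0.1528, -0.2146, 0.0105] q [ 0.57 -0.09 -0.16  0.   -1.5  -0.44] t 37.2
```

Request:
send_rows:
  commands:
    - [[0,0,0,0.153,-0.2146,0.01,1],[0,0,0,0.153,-0.2146,0.01,1],[0,0,0,0.153,-0.2146,0.15,1],[0,0,0,0.153,-0.2146,0.3,1],[0,0,0,0.153,-0.2146,0.3,1]]

```text
time_s: 37.83
tcp_pos: [583.2, 91.0, 108.2]
tool_rot: [-3.141, -0.0, -1.432]
ft_force: [-0.7, -0.3, -0.9]
finger_gap: 0.503
gripper_force: 41.5
```

```bash
python3 tgt.py -52 35 103
```

```text
stand-rel [-55.3  36.6 108.2] head [-180.   -0.  -82.] F [-0.7 -0.3 -0.9] M [ 0.01 -0.03  0.04] t 37.825 gap 0.502602465072708
ROW [-0.0005, -0.0002, -0.0002] [0.0078, -0.0164, 0.026] q [ 0.49  0.03 -0.15  0.   -1.39 -0.36] t 37.825
```

Request:
send_rows:
  commands:
    - [[0,0,0,0.009,-0.016,0.015,1],[0,0,0,0.009,-0.016,0.03,1],[0,0,0,0.009,-0.016,0.038,1],[0,0,0,0.009,-0.016,0.042,1],[0,0,0,0.009,-0.016,0.042,1]]

```text
time_s: 38.45
tcp_pos: [588.2, 89.7, 101.6]
tool_rot: [-3.137, 0.0, -1.432]
ft_force: [-0.7, -0.3, -1.0]
finger_gap: 0.508
gripper_force: 41.5
```

```bash
python3 tgt.py -52 35 103
```

```text
stand-rel [-50.5  34.5 101.6] head [-179.7    0.   -82. ] F [-0.7 -0.3 -1. ] M [-0.04  0.04  0.  ] t 38.45 gap 0.5079879063468182
ROW [-0.003, 0.0, -0.0004] [-0.0023, 0.0074, -0.0071] q [ 0.49  0.05 -0.15  0.   -1.37 -0.35] t 38.45
```

Still hanging; lower 2 mm more.

Request:
send_rows:
  commands:
    - [[0,0,0,0,0,0.006,1],[0,0,0,0,0,0.011,1],[0,0,0,0,0,0.011,1]]

```text
time_s: 38.83
tcp_pos: [588.4, 89.7, 100.9]
tool_rot: [-3.136, -0.0, -1.432]
ft_force: [-3.6, -0.1, 6.1]
finger_gap: 0.498
gripper_force: 42.3
```

```bash
python3 tgt.py -52 35 103
```

```text
stand-rel [-50.3  34.5 100.9] head [-179.7   -0.   -82. ] F [-3.6 -0.1  6.1] M [ 0.04  1.32 -0.02] t 38.825 gap 0.4978212369942571
ROW [-0.0037, -0.0001, -0.0002] [-0.0025, 0.0084, -0.0105] q [ 0.49  0.05 -0.15  0.   -1.37 -0.35] t 38.825
```

Contact; release and go look at the third jar.

Request:
send_rows:
  commands:
    - [[0,0,0,0,0,-0.007,1],[0,0,0,0,0,-0.007,-0.4],[0,0,0,0,0,-0.007,-0.4],[0,0,0,0,0,-0.007,-0.4],[0,0,0,0,0,-0.1,-0.4]]

```text
time_s: 39.45
tcp_pos: [587.2, 89.3, 118.2]
tool_rot: [-3.14, -0.001, -1.432]
ft_force: [-0.1, 0.0, -0.5]
finger_gap: 0.7
gripper_force: 0.0
```

Request:
send_rows:
  commands:
    - [[0,0,0,0,0,-0.2,-0.4],[0,0,0,0,0,-0.4,-0.4],[0,0,0,-0.3,0.2,-0.4,-0.7],[0,0,0,-0.65,0.3,-0.4,-0.7],[0,0,0,-1,0.4,-0.4,-0.7]]

```text
time_s: 40.08
tcp_pos: [492.3, 250.8, 201.2]
tool_rot: [-3.135, 0.001, -1.433]
ft_force: [0.5, 0.6, 0.0]
finger_gap: 0.848
gripper_force: 0.0
```

Run:
```python
from h import *
rel();go([450,400,165],98)
```

```text
stand-rel [-123.   207.4  201.2] head [-1.796e+02  1.000e-01 -8.210e+01] F [0.5 0.6 0. ] M [ 0.03 -0.09  0.03] t 40.075 gap 0.8482844957967863
ROW [-0.0045, 0.0009, -0.0009] [-0.7679, 0.1082, 0.1812] q [ 0.84 -0.09 -0.1   0.   -1.56 -0.7 ] t 40.075
```

Request:
send_rows:
  commands:
    - [[0,0,0,-0.25,0.04,0.06,-0.7],[0,0,0,-0.5,0.1,0.15,-0.7],[0,0,0,-0.77,0.108,0.18,-0.7],[0,0,0,-0.77,0.108,0.18,-0.7],[0,0,0,-0.77,0.108,0.18,-0.7]]

```text
time_s: 40.7
tcp_pos: [450.7, 399.1, 164.0]
tool_rot: [-3.136, 0.0, -1.431]
ft_force: [-0.4, 0.3, -0.3]
finger_gap: 0.849
gripper_force: 0.0
```

```bash
python3 jar.py 454 367
```

```text
stand-rel [-143.3  359.7  164.2] head [-179.7    0.   -82.1] F [ 0.3  0.1 -0.4] M [-0.07 -0.03 -0.05] t 40.75 gap 0.851174251230397
[451.00379247 398.70533661 164.1663017 ]
pred [283.04134392 164.01025231]
[282.5 170.3] [260, 147, 46, 48, 1758] [453.7 371.8  68. ] [453.7 371.9  68. ]
```

```bash
python3 -c "
from h import *
go([453.7,371.3,20],98)"
```

```text
ROW [-0.0037, 0.0005, -0.0007] [0.1381, 0.0098, 0.7207] q [ 1.06  0.04 -0.04  0.   -1.49 -0.92] t 40.75
```

Request:
send_rows:
  commands:
    - [[0,0,0,0.138,0.01,0.1,-0.7],[0,0,0,0.138,0.01,0.25,-0.7],[0,0,0,0.138,0.01,0.5,-0.7],[0,0,0,0.138,0.01,0.71,-0.7],[0,0,0,0.138,0.01,0.71,-0.7]]

```text
time_s: 41.38
tcp_pos: [452.2, 368.7, 18.3]
tool_rot: [-3.141, -0.004, -1.434]
ft_force: [0.5, 0.1, 0.1]
finger_gap: 0.851
gripper_force: 0.0
```

Request:
send_rows:
  commands:
    - [[0,0,0,0,0,0,1],[0,0,0,0,0,0,1],[0,0,0,0,0,0,1],[0,0,0,0,0,0,1]]

```text
time_s: 41.88
tcp_pos: [454.4, 372.7, 24.4]
tool_rot: [-3.133, 0.003, -1.431]
ft_force: [-1.0, -1.7, 7.0]
finger_gap: 0.5
gripper_force: 41.4
```

```bash
python3 tgt.py -52 86 175
```

```text
stand-rel [-143.6  333.5   24.4] head [-179.5    0.2  -82. ] F [-1.  -1.7  7. ] M [-0.33  0.27 -0.07] t 41.875 gap 0.5003588757842645
ROW [-0.0056, 0.0018, -0.0002] [1.2351, -0.4647, -0.7526] q [ 1.03  0.07 -0.26  0.01 -1.23 -0.89] t 41.875
```

Request:
send_rows:
  commands:
    - [[0,0,0,0,0,-0.3,1],[0,0,0,0,0,-0.6,1],[0,0,0,0.2,-0.05,-0.75,1],[0,0,0,0.5,-0.1,-0.75,1],[0,0,0,0.8,-0.25,-0.75,1]]

```text
time_s: 42.5
tcp_pos: [521.6, 222.8, 173.2]
tool_rot: [-3.134, 0.002, -1.43]
ft_force: [0.8, 1.0, -1.1]
finger_gap: 0.501
gripper_force: 41.5
```

```bash
python3 tgt.py -52 86 172
```

```text
stand-rel [-97.9 175.6 173.2] head [-1.796e+02  1.000e-01 -8.190e+01] F [ 0.8  1.  -1.1] M [ 0.11 -0.17 -0.02] t 42.5 gap 0.5005496857616634
ROW [-0.0046, 0.0016, 0.0007] [0.4483, -0.2289, 0.0066] q [ 0.76 -0.05 -0.11  0.   -1.5  -0.62] t 42.5
```

Request:
send_rows:
  commands:
    - [[0,0,0,0.2,-0.22,0,1],[0,0,0,0.448,-0.229,0,1],[0,0,0,0.448,-0.229,0,1],[0,0,0,0.448,-0.229,0.15,1],[0,0,0,0.448,-0.229,0.29,1]]

```text
time_s: 43.12
tcp_pos: [579.5, 142.0, 113.5]
tool_rot: [-3.136, 0.001, -1.432]
ft_force: [-0.7, 0.8, -2.2]
finger_gap: 0.501
gripper_force: 41.6
```

Request:
send_rows:
  commands:
    - [[0,0,0,0,0,0,1]]

```text
time_s: 43.25
tcp_pos: [578.0, 141.4, 111.4]
tool_rot: [-3.141, -0.001, -1.431]
ft_force: [-0.3, -0.7, -0.4]
finger_gap: 0.503
gripper_force: 41.6
```

```bash
python3 tgt.py -52 86 104
```

```text
stand-rel [-53.4  87.2 111.4] head [-180.   -0.  -82.] F [-0.3 -0.7 -0.4] M [-0.03  0.02 -0.06] t 43.25 gap 0.503495718843753
ROW [-0.0004, -0.0004, -0.0001] [0.0059, -0.007, 0.0368] q [ 0.58  0.05 -0.13  0.   -1.4  -0.44] t 43.25
```

Request:
send_rows:
  commands:
    - [[0,0,0,0.007,0,0.015,1],[0,0,0,0.007,0,0.03,1],[0,0,0,0.007,0,0.04,1],[0,0,0,0.007,0,0.044,1],[0,0,0,0.007,0,0.044,1]]

```text
time_s: 43.88
tcp_pos: [579.7, 139.9, 104.5]
tool_rot: [-3.137, 0.0, -1.432]
ft_force: [0.1, 0.2, -2.0]
finger_gap: 0.503
gripper_force: 41.6
```

```bash
python3 tgt.py -52 86 104
```

```text
stand-rel [-51.9  85.4 104.5] head [-179.7    0.   -82. ] F [ 0.1  0.2 -2. ] M [ 0.04 -0.01 -0.03] t 43.875 gap 0.5034203235085218
ROW [-0.003, 0.0, -0.0005] [-0.0028, 0.0004, 0.0027] q [ 0.57  0.05 -0.14  0.   -1.38 -0.44] t 43.875
```

Request:
send_rows:
  commands:
    - [[0,0,0,0,0,0.008,1],[0,0,0,0,0,0.014,1],[0,0,0,0,0,0.014,1]]

```text
time_s: 44.25
tcp_pos: [579.9, 139.9, 103.0]
tool_rot: [-3.136, -0.0, -1.432]
ft_force: [-3.7, 0.1, 4.4]
finger_gap: 0.5
gripper_force: 42.4
```

```bash
python3 tgt.py -52 86 104
```

```text
stand-rel [-51.7  85.4 103. ] head [-179.7   -0.   -82. ] F [-3.7  0.1  4.4] M [-0.01  1.08  0.  ] t 44.25 gap 0.4998196824982468
ROW [-0.0036, -0.0, -0.0003] [-0.003, 0.0014, -0.005] q [ 0.57  0.05 -0.14  0.   -1.38 -0.44] t 44.25
```

Request:
send_rows:
  commands:
    - [[0,0,0,0,0,-0.006,1],[0,0,0,0,0,-0.006,-0.4],[0,0,0,0,0,-0.006,-0.4],[0,0,0,0,0,-0.006,-0.4],[0,0,0,0,0,-0.1,-0.4]]

```text
time_s: 44.88
tcp_pos: [578.7, 139.5, 120.6]
tool_rot: [-3.14, -0.001, -1.432]
ft_force: [0.8, 0.3, 0.5]
finger_gap: 0.697
gripper_force: 0.0
```

Request:
send_rows:
  commands:
    - [[0,0,0,0,0,-0.2,-0.4],[0,0,0,0,0,-0.5,-0.4],[0,0,0,-0.2,0.3,-0.5,-0.4],[0,0,0,-0.4,0.6,-0.5,-0.4],[0,0,0,-0.6,0.9,-0.5,-0.4]]

```text
time_s: 45.5
tcp_pos: [408.9, 221.6, 222.6]
tool_rot: [-3.135, 0.001, -1.433]
ft_force: [-1.1, 0.6, 1.2]
finger_gap: 0.697
gripper_force: 0.0
```

Request:
send_rows:
  commands:
    - [[0,0,0,0,0,-0.2,-0.4],[0,0,0,0,0,-0.2,-0.4],[0,0,0,0,0,-0.2,-0.4]]

```text
time_s: 45.88
tcp_pos: [410.1, 221.3, 262.0]
tool_rot: [-3.136, 0.001, -1.432]
ft_force: [0.4, 0.3, -0.7]
finger_gap: 0.701
gripper_force: 0.0
```

```bash
python3 look.py
python3 - <<'E'
from h import *
import pickle
d=pickle.load(open('d5.pkl','rb'));d0=pickle.load(open('d0.pkl','rb'))
a=cv2.resize(d['top']['img'][100:280,110:480,::-1],(740,360),interpolation=cv2.INTER_CUBIC)
b=cv2.resize(d['scene']['img'][170:310,110:450,::-1],(583,240),interpolation=cv2.INTER_CUBIC)
b=np.hstack([b,np.zeros((240,157,3),'u1')])
cv2.imwrite('pics/z.png',np.vstack([a,b]))
E
```

```text
stand-rel [-208.5  189.6  262. ] head [-1.797e+02  1.000e-01 -8.200e+01] F [ 0.4  0.3 -0.7] M [-0.01  0.01 -0.02] t 45.875 gap 0.7005282622241954
red px [334.4 155.8] 72 cen [ 636.9 -127.4] rect [ 636.2 -127.8] [17.6 31.4] axis deg 101.6
red px [202.8 174.6] 68 cen [573.1 242.8] rect [573.2 242.7] [15.7 33.8] axis deg 108.1
red px [365.9 248.1] 120 cen [581.3 241.7] rect [582.7 242.5] [36.7 33.6] axis deg 139.1
red px [214.5 266.1] 139 cen [ 643.  -128.1] rect [ 643.  -127.7] [32.5 34.3] axis deg 123.0
expect [[586.1, 244.4, 65.0], [638.5, -128.0, 65.0]]
```

View pics/z.png

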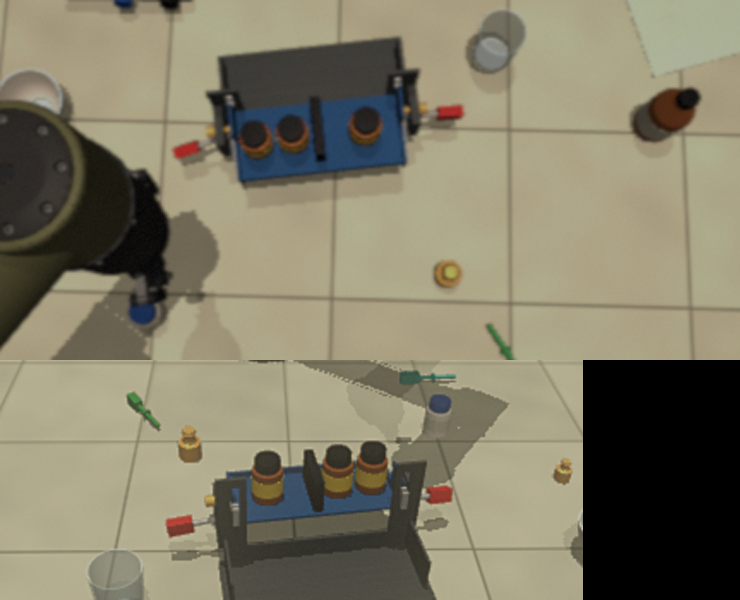

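```bash
python3 -c "
from rig import env
print(env.job_done())"
```

```text
the job is handed in; nothing more can be done
None
```

I handed the job in with the shelf hung and pressed home, a red pin in each side, and the three brown jars upright on it; the left pin had swung about 10° sideways by the last look, still about fully in by my measurement, and I did not straighten it.

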